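# Load the power modules into the test station

### The job

Lift the yellow lid off the blue box by its knob and lay it flat on the bench beside it, knob up; then take every module out of the box and slide it, plug end first, fully home into a bay of the tester, one per bay, any order: in the box only the plug end can be gripped, so put each module down and take it again by its orange end. When all are home, press the green start button, and finish with all modules home and the lid back on the empty box, seated flat in its mouth, leaving the spool, the screwdriver and the parts bin alone.

Things in the scene. Friction and masses are not known exactly. Their poses are not given: they have to be found in the camera images.
- container: Open blue box fixed to the bench, 166 (x) x 198 (y) x 44 mm high, 5 mm floor; origin at centre of underside. A 36 mm high foam block fills x = 8 to 78 mm, with 28 mm slots along x at y = -52, 0, 52 mm. Modules lie in them along x on the box floor, plug end to -x: the orange half is sunk in the foam, the 72 mm at the plug end are free, with 28 mm room each side and 14 mm to the end wall.
- lid_knob (a point): Centre of the knob of the loose yellow lid (0.24 to 0.39 kg) that covers the box: upright cylinder, 32 mm diameter, 36 mm tall, amid a flat plate 176 (x) x 206 (y) x 6 mm; z is up. The point lies 18 mm above the plate's top. A 145 x 177 mm rib plate below drops 4 mm into the box mouth (156 x 188 mm). The point is 68 mm above the bench on the box, 28 mm when the lid lies on the bench.
- tester: White test station fixed to the bench, 172 mm wide; origin at bench level, amid the bay mouths; +x points INTO the bays. Floor plate 10 mm thick from x = -66 mm on (open apron). Roofed bays 27 mm wide, 34 mm high, end stop at x = 74 mm, roof top 50 mm high. Pointed wall noses reach 13 mm before the mouths. A home module sticks out 66 mm. Console x = 74 to 160 mm, 70 mm high.
- start_top (a point): Centre of the top face of the green start button (30 mm in diameter) on the tester's console; it is pressed straight down, travel 6 mm, 5 N when fully down, springs back.
- start (a joint): Travel of the start button: 0 up, 0.006 m fully down.
- bay1 (a point): Middle of the mouth of one of the three alike tester bays, on its floor (10 mm above the bench); same axes as the tester (+x into the bay).
- bay2 (a point): Middle of the mouth of one of the three alike tester bays, on its floor (10 mm above the bench); same axes as the tester (+x into the bay).
- bay3 (a point): Middle of the mouth of one of the three alike tester bays, on its floor (10 mm above the bench); same axes as the tester (+x into the bay).
- module1_mid (a point): Centre (half-way up) of a plug-in module: bar 140 (x) x 24 (y) x 30 mm (z), 0.11 to 0.23 kg, grey; plug end at -x with 30 mm black cap and brass contacts, orange grip end (46 mm) at +x; z up. None if absent (2 or 3 are present, all alike).
- module1_plug (a point): Middle of the end face of that module's plug end, 70 mm from its centre; same axes.
- module2_mid (a point): Centre (half-way up) of a plug-in module: bar 140 (x) x 24 (y) x 30 mm (z), 0.11 to 0.23 kg, grey; plug end at -x with 30 mm black cap and brass contacts, orange grip end (46 mm) at +x; z up. None if absent (2 or 3 are present, all alike).
- module2_plug (a point): Middle of the end face of that module's plug end, 70 mm from its centre; same axes.
- module3_mid (a point): Centre (half-way up) of a plug-in module: bar 140 (x) x 24 (y) x 30 mm (z), 0.11 to 0.23 kg, grey; plug end at -x with 30 mm black cap and brass contacts, orange grip end (46 mm) at +x; z up. None if absent (2 or 3 are present, all alike).
- module3_plug (a point): Middle of the end face of that module's plug end, 70 mm from its centre; same axes.
- spool: Bystander: red wire spool, 56 mm in diameter, 46 mm high, standing on the bench; origin at its underside.
- driver: Bystander: screwdriver lying on the bench.
- partsbin: Bystander: small open yellow parts bin, 80 x 110 x 50 mm; origin at the centre of its underside.

How it is judged:
On the way, in this order (a step that is already met when the one before it is completed fails the run):
1. the lid lies flat on the bench, knob up, and is let go (height (world z) of lid_knob below 0.036 m and angle between lid_knob's own z axis and vertical below 0.1 rad and contact force between the fingers and lid below 0.1 N), for 0.2 s.
2. every module is fully home in a bay, plug end first, and let go (x of each of module1_plug, module2_plug, module3_plug in the frame of tester above 0.068 m and y of module1_plug in the frame of tester between -0.07 and 0.07 m and z of each of module1_plug, module2_plug, module3_plug in the frame of tester below 0.036 m and y of module2_plug in the frame of tester between -0.07 and 0.07 m and y of module3_plug in the frame of tester between -0.07 and 0.07 m and contact force between the fingers and module1 below 0.1 N and contact force between the fingers and module2 below 0.1 N and contact force between the fingers and module3 below 0.1 N), for 0.2 s.
3. the start button is pressed down (value of joint start above 0.004 m), for 0.05 s.
At the end, for the whole second after the job is handed in: Every module present is at rest with its plug end at least 68 mm deep in a bay (fully home is 74 mm); the lid sits on the box, knob up, within 8 mm of the middle, knob centre under 71 mm high (68 when seated), tilt under 0.05 rad; the start button, pressed after all were home, is up again (x of each of module1_plug, module2_plug, module3_plug in the frame of tester above 0.068 m and y of module1_plug in the frame of tester between -0.07 and 0.07 m and z of each of module1_plug, module2_plug, module3_plug in the frame of tester below 0.036 m and y of module2_plug in the frame of tester between -0.07 and 0.07 m and y of module3_plug in the frame of tester between -0.07 and 0.07 m and linear speed of each of module1, module2, module3, lid below 0.02 m/s and x of lid_knob in the frame of container between -0.008 and 0.008 m and y of lid_knob in the frame of container between -0.008 and 0.008 m and z of lid_knob in the frame of container below 0.071 m and angle between lid_knob's own z axis and vertical below 0.05 rad and value of joint start below 0.003 m); the robot touches nothing.
It fails at once if the red wire spool standing on end is moved more than 3 cm (distance of spool from where it was at the start of the episode above 0.03 m).
It fails at once if the screwdriver is moved more than 3 cm (distance of driver from where it was at the start of the episode above 0.03 m).
It fails at once if the yellow parts bin is moved more than 3 cm (distance of partsbin from where it was at the start of the episode above 0.03 m).
Of module1, module2, module3 only 2 to 3 are there at a start; the rules pass over those that are not, and their reading is None.
At some moment in a run one of module1, module2, module3 may be knocked a few centimetres aside while the robot is not near it.
It also fails if it takes over 210 s, if anything falls off the work surface, if the arm or the gripper's body presses on something with over 40 N, if the wrist force passes 120 N, or if a joint passes its speed limit or range.

### The arm

A 6-joint arm with a two-finger parallel gripper is mounted at the origin on the work surface. World frame = base frame: x ahead of the robot, y to its left, z up, the work surface at z = 0. Lengths are in m, angles in rad, forces in N, time in s.
With the tool pointing down it reaches from about 0.425 to 0.95 m from the base axis. Payload 3.5 kg.
Tool frame: the origin (TCP) lies at the very end of the fingers, on their centre line; the grasp point (between the pads) lies 19 mm behind it; z points along the fingers, y is the direction in which the jaws open and shut (so a half turn about z gives the same grasp; the last joint's range is limited). The gripper opens to 85 mm and grips with 20 to 120 N. Pads are 22 mm wide; open, the fingers measure 114 mm over their backs; the gripper's body (76 mm by 85 mm) begins 54 mm behind the grasp point. The pads swing forward as they close: fully open they stand 13 mm farther back than shut.
Start: joints at [1.037, 0.286, 1.577, -0, 1.279, -0.15], TCP at [0.253, 0.626, 0.231] pointing down, gripper open.
Joint ranges: [-2.77, 2.77], [-0.9, 2.22], [0.21, 2.48], [-1.53, 4.67], [0.24, 2.81], [-2.84, 2.84]. Speed limits (rad/s): [2.79, 2.79, 3.14, 3.14, 3.14, 3.14].

### API

Orientations are given as a unit quaternion [x, y, z, w].
In Python, from plant import ctrl, imaging gives the robot as it stands.
- The arm moves only by the shell command python3 -m creep 'ROWS' [OPENING] [FORCE]. ROWS is JSON, one flat list of numbers, 4 for each row, row after row: the shift along the tool's x, y, z in units of 25 mm (1.0 is 25 mm), then the turn about the tool's z in units of 5 degrees (1.0 is 5 degrees). A call has 1 to 20 rows; each row is the pose to reach, as a shift and turn from the pose commanded when the call began, along the tool's axes at that moment; what a row does not reach only later rows make up. A row lasts 1/12 s, in which the tool goes at most 41.7 mm and 7.16 degrees, less where a joint would pass 70% of its speed; a pose out of reach is approached as far as the arm can. A call with a gripper value outside its range is refused whole. OPENING is the closure in counts, from 0 (fully open) to 255 (shut), set as the call begins (- or left out, the last holds). The fingers move at their own pace and stop on an object; FORCE is the grip in N (left out, the last holds). Time passes only in rows, so rows that repeat a pose let the fingers close. It gives the time, the measured TCP pose, the force and the opening at its end, in the units of the state.
- ctrl.get_state(): the state, without advancing time (a new reading comes with each control period).
- imaging.read_camera(name): name is "scene" or "side" or "wrist"; returns the picture (420x560x3 uint8, red, green, blue); there is no depth.
- imaging.camera_info(name): a dict with "intrinsics" (3x3 intrinsics, pixels), "origin" and "attitude" of the camera in the world. Camera axes: x right, y down, z forward; pixel columns grow to the right and rows downward; lengths in m; the calibration is good to about 2 mm. A picture is of the moment at which its call begins: read the wrist's pose just before it. camera_info takes no time and is no camera call; for the wrist camera it gives the pose at the moment of the call.
- ctrl.sign_off(): hands the job in, once; it reports no verdict.
Trained networks look in the newest picture that a camera, given by its name, has taken for a name from the list of things; names that differ only in an ending like _2 or _b are one class to them, and where a whole thing is asked for, a point or a joint stands for the part that bears it (a point fixed in the world has none). Each returns a list of dicts, best first, with "p" (0 to 1); they miss things now and then, are a little off and sometimes report something else, mostly with a low value. They report only what shows in the picture. A call takes as long as a camera call.
- imaging.silhouettes(camera, name): "mask" (420x560 bool, what is visible of it) and "uv" ([column, row] in pixels, amid what is visible of it).
The state is a dict: "time": time; "qpos": joint angles; "dq": joint speeds; "joint_efforts": joint torques, N m; "eef_pos": TCP position; "tcp_rot": TCP orientation; "contact_force": force on the tool from outside, world axes, zero at the start; "wrist_torque": the same for the moment, N m; "opening": opening from 0.0 (shut) to 1.0 (fully open).
Only numpy, scipy, OpenCV 4.12 (cv2) and the standard library are available. Lean on these libraries where they do the work, as an engineer would, in place of code of your own. Each camera call takes 0.05 s, during which the arm holds its last target.

## Working session

There is one attempt and no reset: what is moved stays moved. The work goes in short steps, Python scripts to look and compute and a shell command to move; the robot and the scene stay as the last step left them, time stands still between calls to the robot, and variables do not carry over. Pictures are saved under pics/ and viewed, and the job is handed in when it is done.

```bash
ls; mkdir -p pics; python3 - <<'E'
from plant import ctrl, imaging
import cv2
print(ctrl.get_state())
for c in ("scene","side","wrist"):
    i=imaging.camera_info(c); print(c,i)
    im=imaging.read_camera(c); cv2.imwrite(f"pics/{c}0.png",im[:,:,::-1])
E
```

```text
pics
{'time': 0.0, 'qpos': array([ 1.03700469e+00,  2.87186341e-01,  1.57818605e+00, -4.04642367e-05,
        1.27864718e+00, -1.49992776e-01]), 'dq': array([-0.00052671, -0.00094918,  0.00045922, -0.00041668,  0.00058287,
       -0.00019595]), 'joint_efforts': array([-1.32996804e-03, -4.05986953e+01, -2.92622995e+01, -1.94421996e-04,
        5.87987801e-03,  4.62328458e-06]), 'eef_pos': array([0.25238103, 0.62531532, 0.22992853]), 'tcp_rot': array([ 1.90717916e-01,  9.81644133e-01, -1.14971612e-03, -3.88588778e-04]), 'contact_force': array([ 0.4185983 , -0.1217595 ,  0.47909436]), 'wrist_torque': array([-0.00804595, -0.02418785,  0.04458281]), 'opening': 0.9963621322494146}
scene {'intrinsics': array([[487.80777133,   0.        , 275.49587043],
       [  0.        , 487.80777133, 210.09091541],
       [  0.        ,   0.        ,   1.        ]]), 'origin': array([1.06820701, 0.61048511, 0.8637219 ]), 'attitude': array([ 0.30329928,  0.8705553 , -0.36781617, -0.12187813])}
side {'intrinsics': array([[432.60940132,   0.        , 277.44628435],
       [  0.        , 432.60940132, 209.69250956],
       [  0.        ,   0.        ,   1.        ]]), 'origin': array([ 0.54002837, -0.72091652,  0.89677209]), 'attitude': array([ 0.93267264, -0.03435913,  0.01472166, -0.35878194])}
wrist {'intrinsics': array([[292.42008001,   0.        , 279.7273155 ],
       [  0.        , 292.42008001, 210.68849216],
       [  0.        ,   0.        ,   1.        ]]), 'origin': array([0.18962885, 0.65147312, 0.37234502]), 'attitude': array([0.82114919, 0.55420332, 0.07507421, 0.11373896])}
```

View pics/scene0.png

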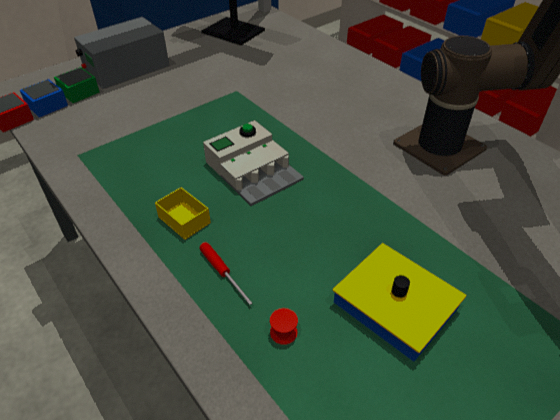

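View pics/side0.png

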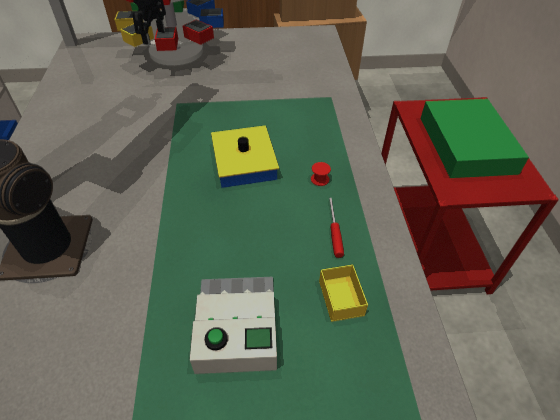

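View pics/wrist0.png

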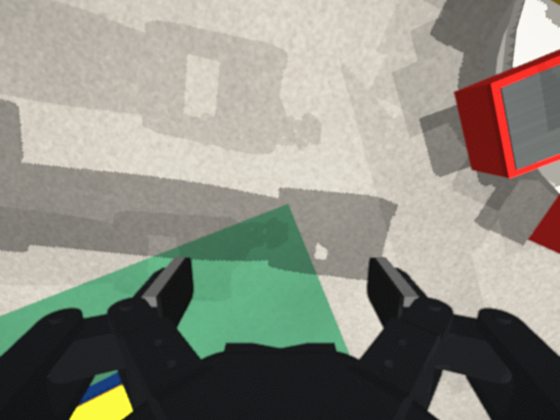

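```bash
cat > h.py <<'E'
from plant import ctrl, imaging
import cv2, numpy as np
from scipy.spatial.transform import Rotation as R
from scipy.optimize import minimize
def cam(c):
    i=imaging.camera_info(c); return i["intrinsics"],np.array(i["origin"]),R.from_quat(i["attitude"]).as_matrix()
def proj(P,C):
    K,o,A=C; q=(np.atleast_2d(P)-o)@A; q=q@K.T; return q[:,:2]/q[:,2:]
def ray(uv,C):
    K,o,A=C; d=A@np.linalg.solve(K,[uv[0],uv[1],1.]); return o,d/np.linalg.norm(d)
def onz(uv,C,z):
    o,d=ray(uv,C); return o+d*(z-o[2])/d[2]
def tri(uvs,Cs):
    M=np.zeros((3,3));b=np.zeros(3)
    for uv,C in zip(uvs,Cs):
        o,d=ray(uv,C);Q=np.eye(3)-np.outer(d,d);M+=Q;b+=Q@o
    return np.linalg.solve(M,b)
def save(im,n): cv2.imwrite(f"pics/{n}.png",np.ascontiguousarray(im[:,:,::-1]))
def state():
    s=ctrl.get_state(); r=R.from_quat(s["tcp_rot"]).as_matrix()
    return s,np.array(s["eef_pos"]),r
def pose_T(x,y,yaw,z=0):
    c,s=np.cos(yaw),np.sin(yaw); return np.array([[c,-s,0],[s,c,0],[0,0,1]]),np.array([x,y,z])
def togo(target,yaw_y=None):
    """shift in tool units (25mm) to target TCP; yaw_y: desired direction angle (world) of jaw axis y, mod pi"""
    s,p,r=state(); d=r.T@(np.array(target)-p)
    out=d/0.025
    t=0
    if yaw_y is not None:
        cur=np.arctan2(r[1,1],r[0,1]); e=(yaw_y-cur+np.pi/2)%np.pi-np.pi/2
        t=-np.degrees(e)/5  # tool z down
    return np.round(out,2),np.round(t,2)
E
python3 - <<'E'
from h import *
for n in ["lid_knob","container","tester","start_top","bay1","spool","driver","partsbin","module1_mid"]:
  for c in ("scene","side"):
    for d in imaging.silhouettes(c,n)[:3]:
        m=d["mask"]; ys,xs=np.where(m); print(n,c,round(d["p"],2),np.round(d["uv"],1),m.sum(),[xs.min(),xs.max(),ys.min(),ys.max()])
        np.save(f"/tmp/{n}_{c}.npy",m) if d["p"]>.5 else 0
print(ctrl.get_state()["time"])
E
```

```text
lid_knob scene 0.83 [399.7 295.8] 7442 [np.int64(333), np.int64(464), np.int64(244), np.int64(351)]
lid_knob side 0.64 [241.5 152.3] 2580 [np.int64(212), np.int64(278), np.int64(126), np.int64(176)]
container scene 0.63 [378.1 330.6] 951 [np.int64(334), np.int64(447), np.int64(294), np.int64(360)]
container scene 0.18 [251.3 162.5] 4940 [np.int64(203), np.int64(303), np.int64(121), np.int64(205)]
container side 0.81 [247.7 177.6] 590 [np.int64(220), np.int64(276), np.int64(170), np.int64(186)]
tester scene 0.62 [252.  160.5] 4835 [np.int64(204), np.int64(302), np.int64(121), np.int64(204)]
tester side 0.82 [232.3 329.7] 7640 [np.int64(190), np.int64(276), np.int64(276), np.int64(373)]
start_top scene 0.48 [246.6 127.4] 68 [np.int64(243), np.int64(252), np.int64(124), np.int64(131)]
start_top side 0.57 [213.6 333.5] 168 [np.int64(208), np.int64(222), np.int64(329), np.int64(342)]
bay1 scene 0.7 [252.7 163.2] 4900 [np.int64(204), np.int64(303), np.int64(121), np.int64(205)]
bay1 side 0.66 [236.  325.6] 7537 [np.int64(190), np.int64(276), np.int64(277), np.int64(372)]
spool side 0.69 [319.1 172.2] 396 [np.int64(311), np.int64(330), np.int64(162), np.int64(185)]
spool side 0.49 [232.2 325.1] 7468 [np.int64(191), np.int64(276), np.int64(277), np.int64(372)]
driver scene 0.8 [216.9 259.3] 394 [np.int64(200), np.int64(250), np.int64(244), np.int64(303)]
driver scene 0.36 [245.8 129.4] 84 [np.int64(242), np.int64(252), np.int64(124), np.int64(132)]
driver side 0.61 [336.4 238.7] 368 [np.int64(330), np.int64(343), np.int64(199), np.int64(256)]
partsbin scene 0.97 [180.5 209.6] 1778 [np.int64(155), np.int64(210), np.int64(188), np.int64(238)]
partsbin side 0.78 [343.1 293.2] 2053 [np.int64(318), np.int64(367), np.int64(265), np.int64(320)]
1.05
```

```bash
cat >> h.py <<'E'
def boxc(x0,x1,y0,y1,z0,z1): return np.array([[x,y,z] for x in(x0,x1) for y in(y0,y1) for z in(z0,z1)])
def cyl(r,z0,z1): a=np.linspace(0,2*np.pi,24,endpoint=False); return np.array([[r*np.cos(t),r*np.sin(t),z] for t in a for z in(z0,z1)])
LID=[boxc(-.088,.088,-.103,.103,0.044,.05),cyl(.016,.05,.086)]
BOX=[boxc(-.083,.083,-.099,.099,0,.044)]
TES=[boxc(-.066,.074,-.086,.086,0,.01),boxc(0,.074,-.086,.086,0,.05),boxc(.074,.16,-.086,.086,0,.07)]
def render(parts,x,y,yaw,C,S=2):
    Rm,t=pose_T(x,y,yaw); m=np.zeros((420*S,560*S),np.uint8)
    for P in parts:
        uv=proj(P@Rm.T+t,C); h=cv2.convexHull(((uv+.5)*S*16).astype(np.int32)); cv2.fillConvexPoly(m,h,1,shift=4)
    return m
def fit(parts,masks,Cs,x0):
    up=[cv2.resize(m.astype(np.uint8),None,fx=2,fy=2,interpolation=cv2.INTER_NEAREST) for m in masks]
    def cost(v):
        c=0
        for m,C in zip(up,Cs):
            r=render(parts,v[0],v[1],v[2],C); c+=1-(r&m).sum()/max(1,(r|m).sum())
        return c
    best=None
    for k in range(3):
        s=np.array([x0]+[np.array(x0)+d for d in ([.02,0,0],[0,.02,0],[0,0,.15])])/2**k+np.array(x0)*(1-1/2**k)
        r=minimize(cost,x0,method="Nelder-Mead",options=dict(initial_simplex=s,xatol=1e-4,fatol=1e-5)); x0=r.x
    return r.x,r.fun
E
python3 - <<'E'
from h import *
C={c:cam(c) for c in("scene","side")}
M=lambda n,c:np.load(f"/tmp/{n}_{c}.npy")
Cs=[C["scene"],C["side"]]
def multi(parts,ms,p0,yaws):
    rs=[fit(parts,ms,Cs,[*p0,y]) for y in yaws]
    for r in sorted(rs,key=lambda r:r[1])[:3]: print(np.round(r[0],4),round(r[1],4))
k=onz([242,152],C["side"],.06);print(k)
print("lid");multi(LID,[M("lid_knob",c) for c in C],k[:2],[-.4,0,.4])
print("lid+box");multi(LID+BOX,[M("lid_knob",c)|M("container",c) for c in C],k[:2],[-.4,0,.4])
t=onz([232,325],C["side"],.03)
print("tester",t);multi(TES,[M("tester",c) for c in ("side",)] and [M("bay1","scene"),M("tester","side")],t[:2],[-1.9,-1.57,-1.2])
print("start",tri([(246.6,127.4),(213.6,333.5)],Cs))
print("bin",tri([(180.5,209.6),(343,293)],Cs),"spool",onz([319,172],C["side"],.02),onz([284,328],C["scene"],.02),"driver",onz([337,253],C["side"],.01),onz([332,199],C["side"],.01))
E
```

```text
[0.51125513 0.26977328 0.06      ]
lid
[0.5136 0.2957 0.1397] 0.0862
[0.5135 0.2957 0.1392] 0.0864
[0.5135 0.2956 0.1394] 0.0868
lid+box
[0.5136 0.2949 0.141 ] 0.0852
[0.5135 0.2951 0.1429] 0.0854
[0.5134 0.2954 0.1464] 0.0858
tester [ 0.47706291 -0.27034561  0.03      ]
[ 0.4853 -0.2006 -1.5989] 0.0503
[ 0.4854 -0.2008 -1.5994] 0.0507
[ 0.4854 -0.2007 -1.5993] 0.0507
start [ 0.44689384 -0.31904163  0.09127032]
bin [ 0.73125257 -0.20994448  0.03203733] spool [0.73574831 0.20987948 0.02      ] [0.73649177 0.20062967 0.02      ] driver [ 0.74179691 -0.08078811  0.01      ] [0.7591425  0.10706781 0.01      ]
```

```bash
python3 - <<'E'
from h import *
s,p,r=state(); print(p,np.round(r,3),togo([.5136,.2955,.16]))
E
```

```text
[0.25270843 0.6258986  0.23134875] [[-0.927  0.374  0.   ]
 [ 0.374  0.927  0.   ]
 [ 0.     0.    -1.   ]] (array([-14.63,  -8.35,   2.85]), np.int64(0))
```

```bash
python3 -m creep '[-14.6,-8.35,2.8,-6,-14.6,-8.35,2.8,-6,-14.6,-8.35,2.8,-6,-14.6,-8.35,2.8,-6,-14.6,-8.35,2.8,-6,-14.6,-8.35,2.8,-6,-14.6,-8.35,2.8,-6,-14.6,-8.35,2.8,-6,-14.6,-8.35,2.8,-6,-14.6,-8.35,2.8,-6,-14.6,-8.35,2.8,-6,-14.6,-8.35,2.8,-6,-14.6,-8.35,2.8,-6]' 0 60; python3 - <<'E'
from h import *
s,p,r=state(); print(p,np.round(r,3),s["qpos"])
C=cam("wrist"); im=imaging.read_camera("wrist"); 
im=im.copy()
for P in [(.5136,.2955,.086),(.5136,.2955,.05)]:
    cv2.circle(im,tuple(int(v) for v in proj(P,C)[0]),3,(255,0,0),-1)
save(im,"w1"); print(proj((.5136,.2955,.086),C))
E
```

```text
time: 2.13
eef_pos: [0.5131, 0.2954, 0.1613]
tcp_rot: [-0.069, 0.998, 0.0, -0.0]
contact_force: [-0.3, -0.1, -0.9]
opening: 1.001
[0.51314532 0.29538353 0.16128259] [[-0.991 -0.137 -0.001]
 [-0.137  0.991  0.   ]
 [ 0.001  0.001 -1.   ]] [ 3.50775471e-01  1.72855886e-01  1.84507759e+00  7.40272222e-04
  1.12407794e+00 -1.35826753e+00]
[[279.77197974 219.86933543]]
```

View pics/w1.png

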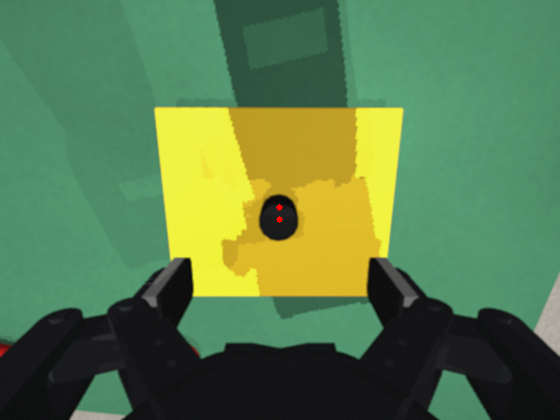

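```bash
python3 -m creep '[0,0,1.5,0,0,0,2.5,0,0,0,3.4,0,0,0,4,0,0,0,4,0,0,0,4,0]' ; python3 -m creep '[0,0,0,0,0,0,0,0,0,0,0,0,0,0,0,0,0,0,0,0,0,0,0,0,0,0,0,0,0,0,0,0]' 255 80; python3 -m creep '[0,0,-0.5,0,0,0,-1.2,0,0,0,-2,0,0,0,-2,0]'; python3 - <<'E'
from h import *
s,p,r=state(); print(p,s["contact_force"],s["wrist_torque"]); print(togo([.51,.55,.12]))
E
```

```text
time: 2.68
eef_pos: [0.5116, 0.297, 0.061]
tcp_rot: [-0.071, 0.997, -0.0, -0.001]
contact_force: [-0.3, 1.2, 0.3]
opening: 1.003
time: 3.35
eef_pos: [0.514, 0.2958, 0.063]
tcp_rot: [-0.07, 0.998, 0.0, 0.001]
contact_force: [-0.5, -1.3, 6.6]
opening: 0.347
time: 3.68
eef_pos: [0.5152, 0.2965, 0.1154]
tcp_rot: [-0.07, 0.998, 0.001, 0.003]
contact_force: [1.8, 0.2, -2.7]
opening: 0.35
[0.5151647  0.2965322  0.11542705] [ 1.84664948  0.24203216 -2.66205528] [ 0.03270112 -0.09764535  0.03502514]
(array([-1.21, 10.07, -0.16]), np.int64(0))
```

```bash
python3 -m creep '[0,1,0,0,0,2.5,0,0,0,4,0,0,0,5.5,0,0,0,7,0,0,0,8.5,0,0,0,9.5,0,0,0,10,0,0,0,10.3,0,0,0,10.3,0,0,0,10.3,1.5,0,0,10.3,2.8,0,0,10.3,3.3,0,0,10.3,3.6,0,0,10.3,3.7,0,0,10.3,3.7,0]'; python3 - <<'E'
from h import *
s,p,r=state(); print(p,s["contact_force"],s["wrist_torque"]); 
for c in("side","scene"): save(imaging.read_camera(c),c+"2")
E
```

```text
time: 5.02
eef_pos: [0.4778, 0.5493, 0.021]
tcp_rot: [-0.069, 0.998, -0.001, -0.001]
contact_force: [-1.0, -2.2, 2.0]
opening: 0.347
[0.47778581 0.54931827 0.02102637] [-1.01415954 -2.2455259   1.9837144 ] [-0.48870589  0.6042681   0.04078836]
```

View pics/scene2.png

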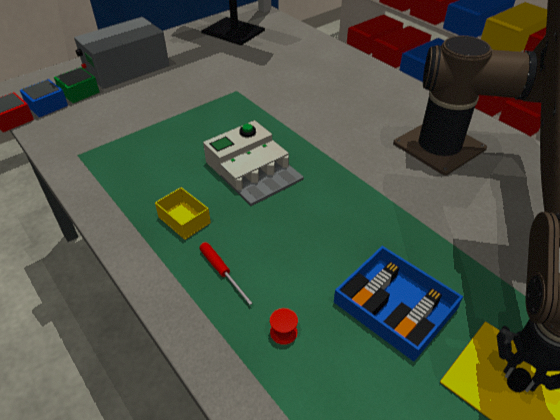

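```bash
python3 -m creep '[0,0,0,0,0,0,0,0,0,0,0,0,0,0,0,0,0,0,0,0,0,0,0,0,0,0,-1,0,0,0,-2.5,0,0,0,-4,0,0,0,-5,0,0,0,-5,0]' 0; python3 - <<'E'
from h import *
s,p,r=state(); print(p,s["contact_force"])
im=imaging.read_camera("wrist"); save(im,"w3"); print(togo([.5136,.2955,.15],np.radians(98)))
for c in("scene","side"):
  imaging.read_camera(c)
  for n in("module1_mid","module2_mid"):
    for d in imaging.silhouettes(c,n):
      print(c,n,round(d["p"],2),d["uv"],d["mask"].sum())
E
```

```text
time: 6.03
eef_pos: [0.4803, 0.5538, 0.1532]
tcp_rot: [-0.07, 0.998, 0.004, 0.006]
contact_force: [0.9, 0.0, 1.8]
opening: 1.001
[0.48034966 0.55375975 0.1532116 ] [0.86735686 0.04255242 1.75875636]
(array([  0.07, -10.38,  -0.07]), np.float64(0.0))
scene module1_mid 0.68 [377.4, 285.7] 716
side module1_mid 0.84 [244.5, 166.2] 428
side module2_mid 0.62 [243.6, 165.6] 383
```

View pics/w3.png

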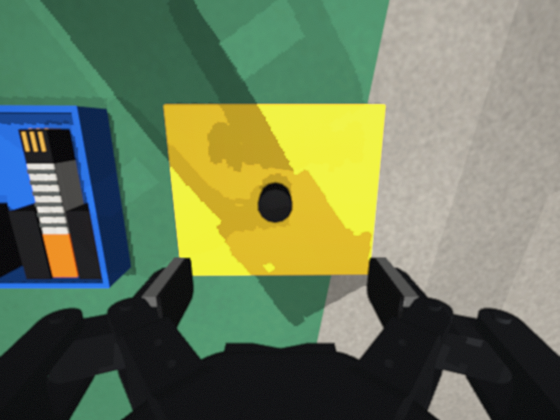

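```bash
python3 -m creep '[0,-10.4,-1,0,0,-10.4,-1,0,0,-10.4,-1,0,0,-10.4,-1,0,0,-10.4,-1,0,0,-10.4,-1,0,0,-10.4,-1,0,0,-10.4,-1,0,0,-10.4,-1,0,0,-10.4,-1,0]' 120; python3 - <<'E'
from h import *
s,p,r=state(); print(p,s["opening"])
C=cam("wrist");im=imaging.read_camera("wrist").copy()
for n in("module1_mid","module1_plug","container"):
    for d in imaging.silhouettes("wrist",n):
      print(n,round(d["p"],2),d["uv"],d["mask"].sum(),onz(d["uv"],C,.035)); 
      if n=="container": np.save("/tmp/contw.npy",d["mask"])
Rm,t=pose_T(.5136,.2955,.1411)
for P,col in((boxc(-.083,.083,-.099,.099,.044,.044),(255,0,0)),(boxc(-.064,.076,-.064,-.04,.035,.035),(0,255,0)),(boxc(-.064,.076,.04,.064,.035,.035),(0,255,0))):
    for uv in proj(P@Rm.T+t,C): cv2.circle(im,tuple(int(round(v)) for v in uv),2,col,-1)
save(im,"w4")
E
```

```text
time: 7.22
eef_pos: [0.5129, 0.2942, 0.1682]
tcp_rot: [-0.07, 0.998, 0.0, -0.001]
contact_force: [-0.5, 0.2, -0.1]
opening: 0.53
[0.5129424  0.2942211  0.16815868] 0.5295481401197464
module1_mid 0.76 [226.9, 188.3] 3381 [0.50709624 0.24228043 0.035     ]
module1_plug 0.62 [227.4, 189.4] 3353 [0.5080979  0.24285365 0.035     ]
container 0.71 [275.5, 188.8] 27139 [0.50105821 0.28843547 0.035     ]
```

View pics/w4.png

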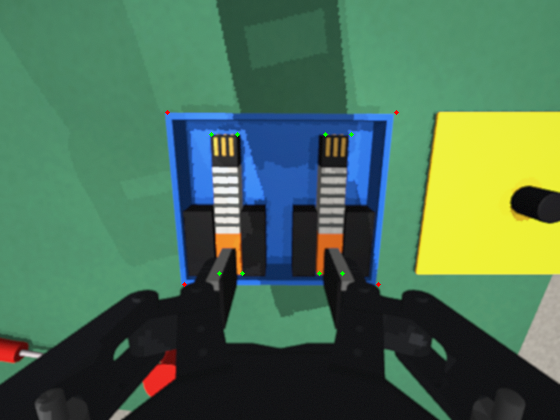

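```bash
python3 - <<'E'
from h import *
Rm,t=pose_T(.5136,.2955,.141)
for P in([-.012,-.052,.06],[-.012,.052,.06]):
    w=Rm@P+t; print(w,togo(w,.141+np.pi/2))
E
```

```text
[0.50902682 0.24232965 0.06      ] (array([ 0.44, -2.04,  4.34]), np.float64(0.01))
[0.49441136 0.34529755 0.06      ] (array([0.44, 2.12, 4.34]), np.float64(0.01))
```

```bash
python3 -m creep '[0.4,-1.5,0,0,0.4,-2,0,0,0.4,-2.05,1.5,0,0.4,-2.05,3,0,0.4,-2.05,4.3,0,0.4,-2.05,5.3,0,0.4,-2.05,6,0,0.4,-2.05,6.25,0,0.4,-2.05,6.25,0,0.4,-2.05,6.25,0]' ; python3 - <<'E'
from h import *
save(imaging.read_camera("wrist"),"w5")
E
```

```text
time: 8.25
eef_pos: [0.5112, 0.2415, 0.0132]
tcp_rot: [-0.07, 0.998, 0.0, 0.0]
contact_force: [-0.0, -0.4, -0.3]
opening: 0.529
```

View pics/w5.png

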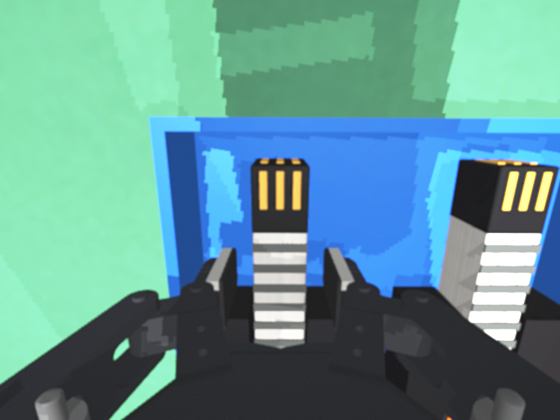

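Straddling the module well, centred. Close and lift.

```bash
python3 -m creep '[0,0,0,0,0,0,0,0,0,0,0,0,0,0,0,0,0,0,0,0,0,0,0,0]' 255 80; python3 -m creep '[0,0,-0.2,0,0,0,-0.8,0,0,0,-1.6,0,0,0,-2.6,0,0,0,-3.4,0,0,0,-4,0,0,0,-4,0]'; python3 - <<'E'
from h import *
s,p,r=state();print(p,s["qpos"],s["wrist_torque"])
save(imaging.read_camera("wrist"),"w6")
save(imaging.read_camera("side"),"s6")
E
```

```text
time: 8.8
eef_pos: [0.5122, 0.2415, 0.0147]
tcp_rot: [-0.07, 0.998, 0.0, 0.002]
contact_force: [-0.3, 0.7, 6.2]
opening: 0.261
time: 9.38
eef_pos: [0.5126, 0.2417, 0.1164]
tcp_rot: [-0.07, 0.998, 0.001, 0.003]
contact_force: [1.7, -0.4, -0.7]
opening: 0.263
[0.51261514 0.24165431 0.11644949] [ 2.61500260e-01  1.70055660e-01  1.93898185e+00  5.81351232e-05
  1.02575345e+00 -1.44918299e+00] [ 0.0375475   0.00651849 -0.01599955]
```

View pics/w6.png

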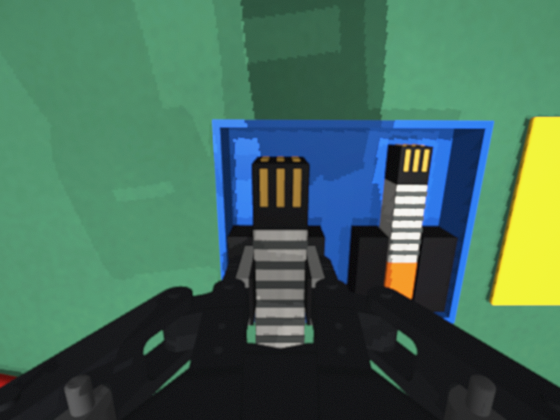

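View pics/s6.png

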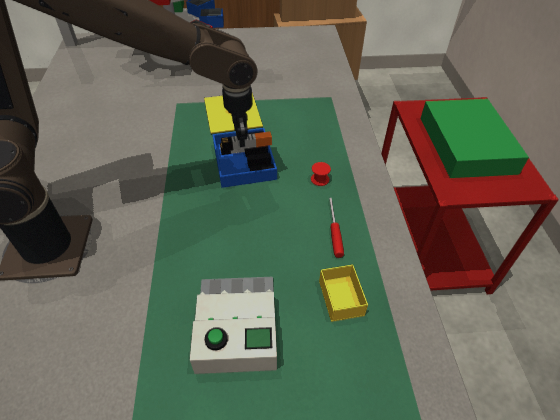

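```bash
python3 -m creep '[0.4,-1.5,0,-1,1,-3,0,-2.3,1.6,-4.5,0,-3.6,1.95,-6,0,-5,1.95,-7.4,0,-6.4,1.95,-8.2,0,-7.5,1.95,-8.2,0,-8,1.95,-8.2,1,-8,1.95,-8.2,2.2,-8,1.95,-8.2,3.2,-8,1.95,-8.2,3.8,-8,1.95,-8.2,4.05,-8,1.95,-8.2,4.15,-8,1.95,-8.2,4.15,-8]'; python3 - <<'E'
from h import *
s,p,r=state();print(p,s["contact_force"])
save(imaging.read_camera("side"),"s7")
E
```

```text
time: 10.65
eef_pos: [0.4878, 0.0313, 0.0097]
tcp_rot: [-0.407, 0.913, 0.003, -0.005]
contact_force: [-15.7, -1.3, 22.2]
opening: 0.259
[0.4878349  0.03125091 0.00969791] [-15.68013371  -1.28441209  22.16638299]
```

View pics/s7.png

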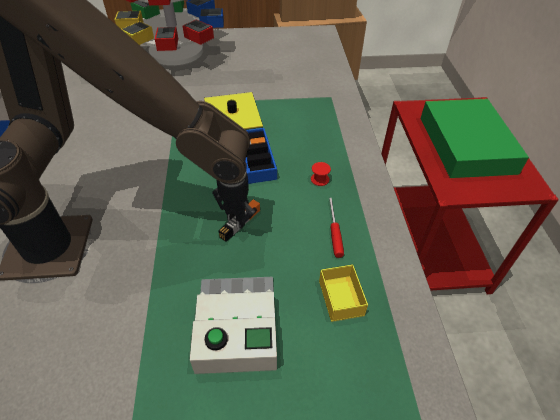

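```bash
python3 -m creep '[0,0,-0.1,0,0,0,-0.1,0,0,0,-0.1,0]'; python3 -m creep '[0,0,0,0,0,0,0,0,0,0,0,0,0,0,0,0,0,0,0,0,0,0,-1,0,0,0,-2.4,0,0,0,-3.8,0,0,0,-4,0,0,0,-4,0]' 120; python3 - <<'E'
from h import *
s,p,r=state();print(p,s["contact_force"],s["qpos"])
C=cam("wrist");im=imaging.read_camera("wrist").copy();save(im,"w8")
for n in("module1_mid",):
    for d in imaging.silhouettes("wrist",n):
      print(n,round(d["p"],2),d["uv"],d["mask"].sum(),onz(d["uv"],C,.03)); 
      np.save("/tmp/mw.npy",d["mask"])
E
```

```text
time: 10.95
eef_pos: [0.4902, 0.0314, 0.0105]
tcp_rot: [-0.407, 0.914, 0.0, -0.001]
contact_force: [0.2, -0.0, -1.9]
opening: 0.263
time: 11.78
eef_pos: [0.4934, 0.0309, 0.1148]
tcp_rot: [-0.407, 0.913, -0.002, 0.003]
contact_force: [1.1, 0.3, -0.0]
opening: 0.529
[0.49341004 0.03094135 0.11480196] [ 1.08877597  0.27456129 -0.04139614] [-1.42917373e-01  1.43274305e-02  2.11142013e+00  1.39888068e-05
  1.00823500e+00 -2.55175742e+00]
module1_mid 0.62 [280.1, 221.4] 4879 [0.49722458 0.03432175 0.03      ]
```

View pics/w8.png

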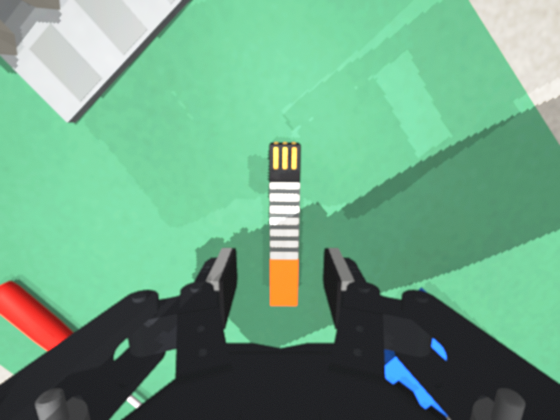

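```bash
cat >> h.py <<'E'
MOD=[boxc(-.07,.07,-.012,.012,0,.03)]
def fitmod(name="module1_mid",guess=None,z=0.0,k=0):
    C=cam("wrist"); im=imaging.read_camera("wrist").copy()
    ds=imaging.silhouettes("wrist",name)
    ds=[d for d in ds if d["mask"].sum()>1500]
    d=ds[k]; g=onz(d["uv"],C,z+.03)[:2]
    P=[p+np.array([0,0,z]) for p in MOD]
    best=min((fit(P,[d["mask"]],[C],[g[0],g[1],a]) for a in (guess-.15,guess+.15)),key=lambda r:r[1])
    x,y,a=best[0]; Rm,t=pose_T(x,y,a)
    for q,col in((boxc(-.07,.07,-.012,.012,z+.03,z+.03),(255,0,0)),([[.024,0,z+.03]],(0,0,255))):
        for uv in proj(np.array(q)@Rm.T+t,C): cv2.circle(im,tuple(int(round(v)) for v in uv),2,col,-1)
    return best,im
E
python3 - <<'E'
from h import *
s,p,r=state(); # tool x = direction of plug when gripped
g=np.arctan2(-r[1,0],-r[0,0]); print(g)
b,im=fitmod(guess=g); save(im,"w9"); print(b)
E
```

```text
0.8379630052018106
(array([0.50067843, 0.04220685, 0.83416235]), np.float64(0.023317461096657))
```

View pics/w9.png

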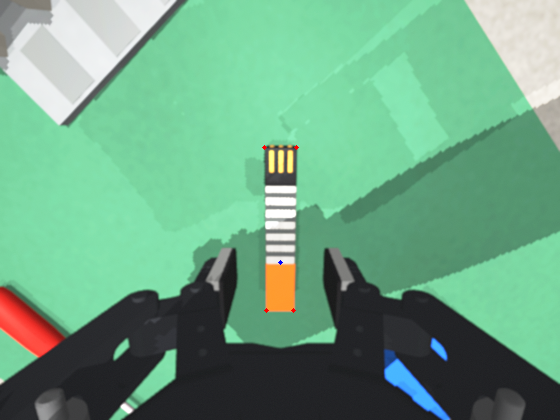

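```bash
python3 - <<'E'
from h import *
print(togo([.5323,.0770,.09],.834+np.pi/2))
E
python3 -m creep '[-0.9,0,0,1.43,-1.9,0,0,2.86,-1.9,0,0,4.2,-1.9,0,0,5.7,-1.9,0,0,7.1,-1.9,0,0,8.5,-1.9,0,0,10,-1.9,0,0,11.4,-1.9,0,0,12.8,-1.9,0,0,14.2,-1.9,0,0,15.6,-1.9,0,0,17,-1.9,0,0,18,-1.9,0,0,18]'
python3 -m creep '[0,0,0,1.4,0,0,0,2.8,0,0,0,4.2,0,0,0,5.6,0,0,0,7,0,0,0,8.4,0,0,0,9.8,0,0,0,11.2,0,0,0,12.6,0,0,0,14,0,0,0,15.4,0,0,0,16.8,0,0,0,18,0,0,0,18,0,0,0,18]'
python3 - <<'E'
from h import *
s,p,r=state(); print(p,s["qpos"]); print(togo([.5323,.0770,.0095],.834+np.pi/2))
b,im=fitmod(guess=.834); save(im,"w10"); print(b)
E
```

```text
(array([-2.5 , -0.06,  0.77]), np.float64(0.04))
time: 13.15
eef_pos: [0.5213, 0.0666, 0.1092]
tcp_rot: [0.359, 0.933, -0.001, -0.002]
contact_force: [0.2, -0.6, -0.0]
opening: 0.528
time: 14.4
eef_pos: [0.5219, 0.0666, 0.1102]
tcp_rot: [0.913, 0.409, -0.001, -0.001]
contact_force: [0.1, 0.9, -0.0]
opening: 0.53
[0.52194419 0.06658196 0.11015627] [-6.60718073e-02  9.71773381e-02  2.03403394e+00 -1.23474600e-05
  1.01258810e+00  6.62565013e-01]
(array([0.59, 0.04, 4.03]), np.float64(0.09))Traceback (most recent call last):
  File "<stdin>", line 3, in <module>
  File "h.py", line 60, in fitmod
    d=ds[k]; g=onz(d["uv"],C,z+.03)[:2]
      ~~^^^
IndexError: list index out of range
```

```bash
python3 -m creep '[0.6,0.04,0.8,0,0.6,0.04,2,0,0.6,0.04,2.2,0,0.6,0.04,2.2,0]'; python3 - <<'E'
from h import *
C=cam("wrist");im=imaging.read_camera("wrist").copy()
Rm,t=pose_T(.50068,.0422,.834)
for uv in proj(np.array([[.07,.012,.03],[.07,-.012,.03]])@Rm.T+t,C): cv2.circle(im,tuple(int(round(v)) for v in uv),2,(255,0,0),-1)
save(im,"w10");print(togo([.5323,.0770,.0095],.834+np.pi/2))
E
```

```text
time: 14.83
eef_pos: [0.5309, 0.0772, 0.0536]
tcp_rot: [0.913, 0.407, -0.003, -0.001]
contact_force: [0.2, 0.2, 0.5]
opening: 0.529
(array([0.  , 0.  , 1.84]), np.float64(0.06))
```

View pics/w10.png

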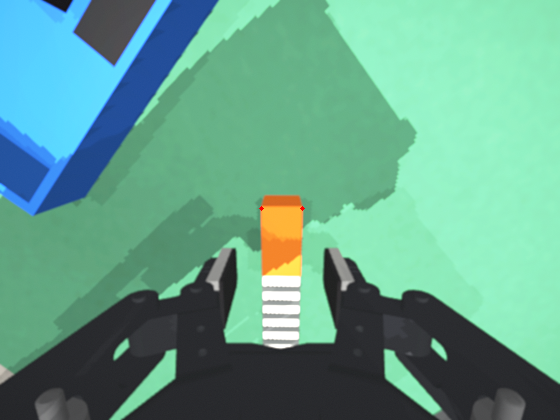

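```bash
python3 - <<'E'
from h import *
print(togo([.485,-.14,.25],np.radians(0-1.6)))
E
```

```text
(array([-7.74,  4.37, -7.78]), np.float64(-8.06))
```

```bash
python3 -m creep '[0,0,-1.6,0,-1.2,0.7,-3,-1.3,-2.4,1.3,-4,-2.6,-3.6,2,-5,-4,-4.8,2.7,-6,-5.4,-6,3.4,-7,-6.8,-7.2,4,-7.7,-8,-7.74,4.37,-7.78,-8.06,-7.74,4.37,-7.78,-8.06,-7.74,4.37,-7.78,-8.06]'; python3 - <<'E'
from h import *
s,p,r=state(); print(p,s["qpos"])
C=cam("wrist");im=imaging.read_camera("wrist").copy()
ds=[]
for n in("tester","bay1"):
  for d in imaging.silhouettes("wrist",n)[:1]:
    print(n,d["p"],d["mask"].sum(),d["uv"]); np.save("/tmp/tw_%s.npy"%n,d["mask"]); ds.append(d["mask"])
for m in ds: 
    b=fit(TES,[m],[C],[.4853,-.2006,-1.599]); print(b)
Rm,t=pose_T(.4853,-.2006,-1.599)
for P in TES:
  for uv in proj(P@Rm.T+t,C): cv2.circle(im,tuple(int(round(v)) for v in uv),2,(255,0,0),-1)
save(im,"w11")
E
```

```text
time: 15.72
eef_pos: [0.4854, -0.1414, 0.2535]
tcp_rot: [0.719, 0.696, 0.001, 0.002]
contact_force: [-0.7, 0.6, -0.6]
opening: 0.533
[ 0.48544777 -0.14139506  0.25352334] [-4.84522963e-01 -1.13862007e-01  1.96392253e+00  3.96181474e-04
  1.28703523e+00 -4.52087837e-01]
tester 0.65 18274 [279.8, 246.0]
bay1 0.89 18002 [280.0, 251.8]
(array([ 0.48593127, -0.20200201, -1.59624451]), np.float64(0.21198067216014493))
(array([ 0.48609252, -0.20291942, -1.59208822]), np.float64(0.2222546287294489))
```

View pics/w11.png

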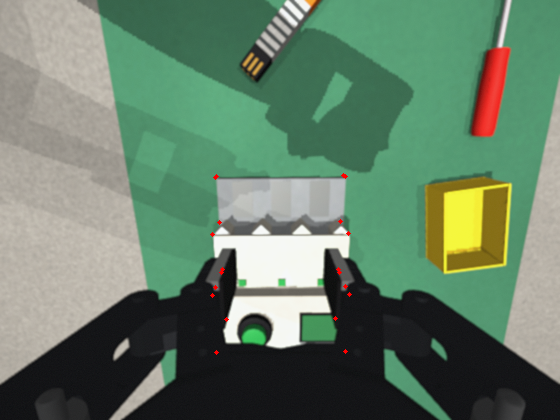

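```bash
python3 - <<'E'
from h import *
C=cam("wrist");im=imaging.read_camera("wrist").copy()
Rm,t=pose_T(.4853,-.2006,-1.599)
for y in(-.075,-.025,.025,.075):
  for z,c in((.05,(255,0,0)),(.01,(0,0,255))):
   uv=proj(Rm@[-.013,y,z]+t,C)[0]; cv2.circle(im,tuple(int(round(v)) for v in uv),1,c,-1); print(y,z,uv)
cv2.circle(im,tuple(int(round(v)) for v in proj(Rm@[.117,.04,.08]+t,C)[0]),1,(255,0,0),-1)
im=cv2.resize(im[160:360,190:370],None,fx=4,fy=4,interpolation=cv2.INTER_CUBIC)[:600]
save(im,"w12")
E
```

```text
-0.075 0.05 [220.54258484 227.05495031]
-0.075 0.01 [226.25563082 217.5859008 ]
-0.025 0.05 [260.94120179 227.05195103]
-0.025 0.01 [262.76890188 217.5822814 ]
0.025 0.05 [301.34839773 227.04895111]
0.025 0.01 [299.28918095 217.57866131]
0.075 0.05 [341.76417542 227.04595055]
0.075 0.01 [335.81647004 217.57504052]
```

View pics/w12.png

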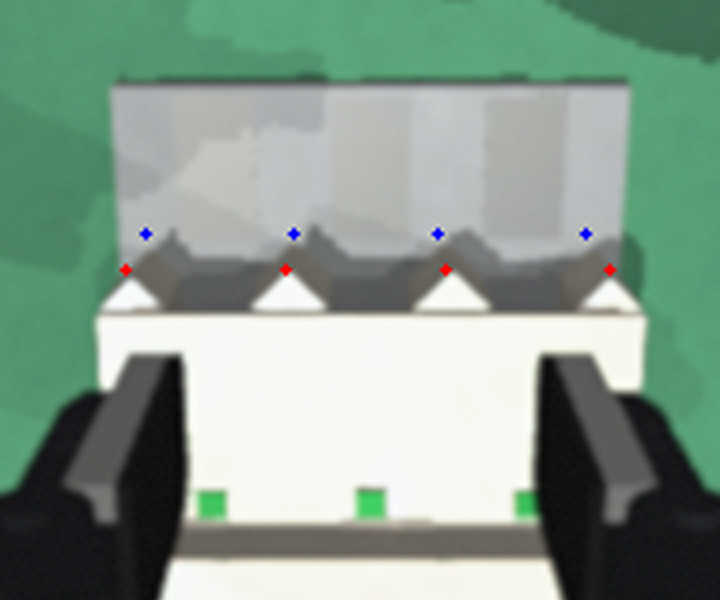

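```bash
python3 - <<'E'
from h import *
s,p,r=state(); print(p)
C=cam("wrist");im=imaging.read_camera("wrist").copy()
Rm,t=pose_T(.4853,-.2006,-1.599)
for P in([-.066,-.086,.01],[-.066,.086,.01],[0,-.086,.05],[0,.086,.05]): print(P,proj(Rm@P+t,C)[0])
big=cv2.resize(im[170:250,205:355],None,fx=5,fy=5,interpolation=cv2.INTER_CUBIC); save(big,"w13")
C=cam("side");im=imaging.read_camera("side").copy()
for P in([-.066,-.086,.01],[-.066,.086,.01],[0,-.086,.05],[0,.086,.05]): print(P,proj(Rm@P+t,C)[0])
big=cv2.resize(im[265:385,180:290],None,fx=5,fy=5,interpolation=cv2.INTER_CUBIC); save(big,"s13")
E
```

```text
[ 0.48493228 -0.13863174  0.25025951]
[-0.066, -0.086, 0.01] [215.98582582 179.38926557]
[-0.066, 0.086, 0.01] [346.3582025  179.44648791]
[0, -0.086, 0.05] [212.32381647 237.15022635]
[0, 0.086, 0.05] [350.08232071 237.241106  ]
[-0.066, -0.086, 0.01] [200.85345983 278.47927768]
[-0.066, 0.086, 0.01] [272.06083273 275.79197177]
[0, -0.086, 0.05] [196.44142076 293.57776158]
[0, 0.086, 0.05] [273.06333768 290.59862715]
```

View pics/w13.png

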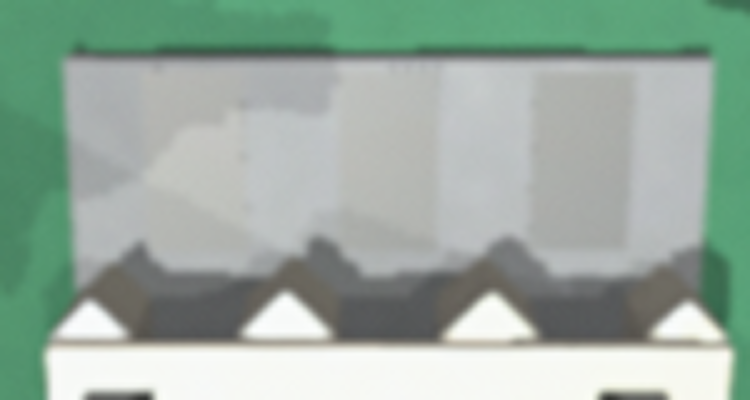

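View pics/s13.png

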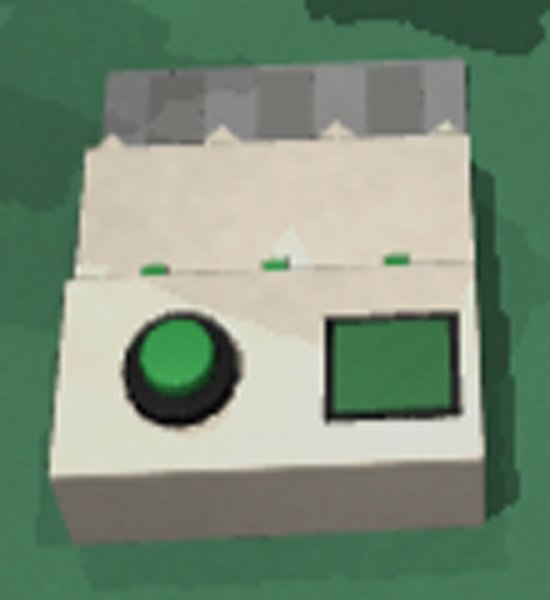

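```bash
python3 -m creep '[0,0,0,1.4,-1.4,0.8,1,2.8,-2.8,1.2,2,4.2,-4.2,1.5,3,5.6,-5.6,1.7,4,7,-7,1.8,5,8.06,-8.1,1.88,5.5,8.06,-8.87,1.88,6,8.06,-8.87,1.88,6,8.06,-8.87,1.88,6,8.06]';python3 - <<'E'
from h import *
s,p,r=state(); print(p,togo([.5323,.0770,.0095],.834+np.pi/2))
C=cam("wrist");im=imaging.read_camera("wrist").copy()
Rm,t=pose_T(.50068,.0422,.834)
for uv in proj(np.array([[.07,.012,.03],[.07,-.012,.03]])@Rm.T+t,C): cv2.circle(im,tuple(int(round(v)) for v in uv),2,(255,0,0),-1)
save(im,"w14")
E
```

```text
time: 16.85
eef_pos: [0.525, -0.3624, 0.0987]
tcp_rot: [0.914, 0.406, -0.001, -0.002]
contact_force: [-0.0, 0.1, -0.0]
opening: 0.53
[ 0.52502091 -0.36239859  0.09872045] (array([ 13.25, -11.54,   3.62]), np.float64(0.04))
```

View pics/w14.png

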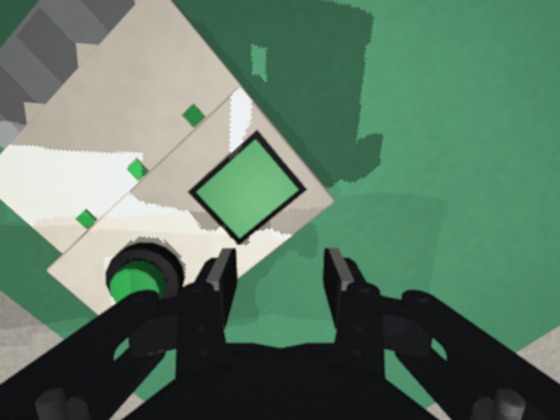

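I typed the reverse shift in the wrong direction, and the tool ended over the console edge without touching it. I'll go up first, then go back using computed values.

```bash
python3 -m creep '[0,0,-1.5,0,0,0,-3,0,1.1,-1,-3,0,2.2,-2,-3,0,3.3,-3,-3,0,4.4,-4,-3,0,5.5,-5,-3,0,6.6,-6,-3,0,7.7,-7,-3,0,8.8,-8,-3,0,9.9,-9,-2,0,11,-10,-1,0,12.1,-11,0,0,13.2,-11.5,1,0,13.25,-11.55,1.5,0,13.25,-11.55,1.8,0,13.25,-11.55,1.8,0]';python3 - <<'E'
from h import *
s,p,r=state(); print(p,togo([.5323,.0770,.0095],.834+np.pi/2))
C=cam("wrist");im=imaging.read_camera("wrist").copy()
Rm,t=pose_T(.50068,.0422,.834)
for uv in proj(np.array([[.07,.012,.03],[.07,-.012,.03]])@Rm.T+t,C): cv2.circle(im,tuple(int(round(v)) for v in uv),2,(255,0,0),-1)
save(im,"w15")
E
```

```text
time: 18.32
eef_pos: [0.5308, 0.078, 0.0548]
tcp_rot: [0.913, 0.408, -0.001, -0.001]
contact_force: [-1.0, -0.3, 0.7]
opening: 0.53
[0.53084057 0.07803452 0.0547909 ] (array([0.01, 0.07, 1.81]), np.float64(0.08))
```

View pics/w15.png

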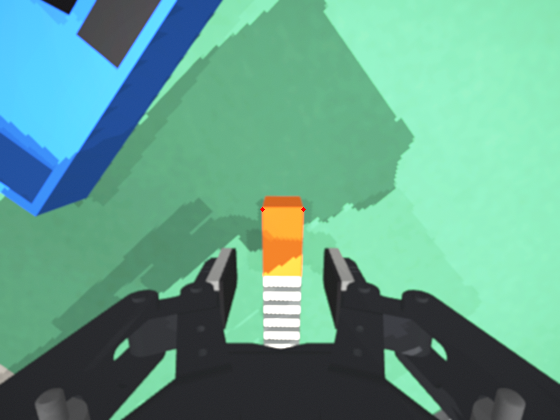

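```bash
python3 -m creep '[0,0.07,0.8,0,0,0.07,1.4,0,0,0.07,1.75,0,0,0.07,1.75,0]'; python3 -m creep '[0,0,0,0,0,0,0,0,0,0,0,0,0,0,0,0,0,0,0,0,0,0,0,0]' 255 100; python3 -m creep '[0,0,-0.3,0,0,0,-1,0,0,0,-1.6,0,0,0,-1.6,0,0,0,-1.6,0]'; python3 - <<'E'
from h import *
s,p,r=state(); print(p,s["qpos"])
C=cam("wrist");im=imaging.read_camera("wrist").copy()
save(im,"w16");save(imaging.read_camera("scene"),"sc16")
Rm,t=pose_T(.487,-.203,-1.599)
for b in(.052,0,-.052):
  w=Rm@[-.147,b,.05]+t; print(b,w,togo(w,-1.599+np.pi/2))
E
```

```text
time: 18.7
eef_pos: [0.5334, 0.0745, 0.0117]
tcp_rot: [0.914, 0.406, -0.001, -0.0]
contact_force: [0.5, -0.8, -0.2]
opening: 0.531
time: 19.2
eef_pos: [0.5353, 0.075, 0.014]
tcp_rot: [0.914, 0.407, 0.001, 0.001]
contact_force: [-2.0, -0.9, 6.2]
opening: 0.254
time: 19.62
eef_pos: [0.5346, 0.0753, 0.053]
tcp_rot: [0.913, 0.407, 0.001, 0.001]
contact_force: [-0.1, -0.6, -1.5]
opening: 0.253
[0.53464024 0.07531997 0.0529979 ] [-4.80563386e-02  2.12197747e-01  2.02723555e+00  8.18365151e-05
  8.99538825e-01  6.84652466e-01]
0.052 [ 0.54312471 -0.05752486  0.05      ] (array([-3.68,  3.85,  0.05]), np.float64(-8.07))
0 [ 0.49114539 -0.05605846  0.05      ] (array([-5.03,  2.27,  0.05]), np.float64(-8.07))
-0.052 [ 0.43916607 -0.05459206  0.05      ] (array([-6.38,  0.68,  0.06]), np.float64(-8.07))
```

View pics/w16.png

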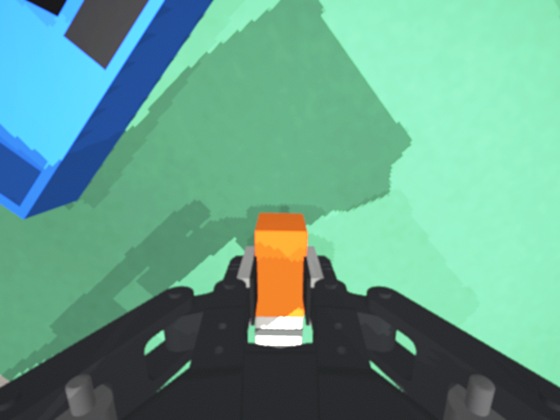

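View pics/sc16.png

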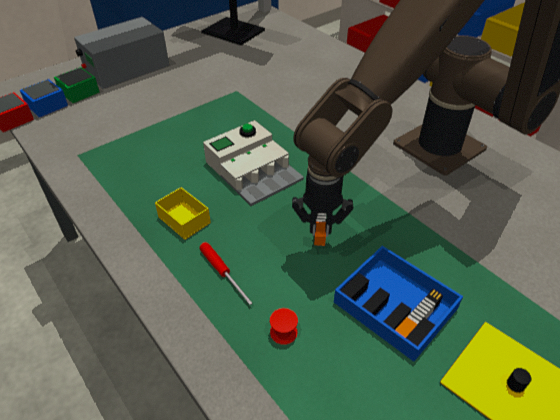

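```bash
python3 -m creep '[-0.6,0.6,0,-1.3,-1.3,1.3,0,-2.7,-2,2,0,-4.1,-2.7,2.7,0,-5.5,-3.3,3.4,0,-6.9,-3.68,3.85,0,-8.07,-3.68,3.85,0,-8.07,-3.68,3.85,0,-8.07,-3.68,3.85,0,-8.07]'; python3 - <<'E'
from h import *
s,p,r=state(); print(p,s["qpos"])
Rm,t=pose_T(.487,-.203,-1.599)
w=Rm@[-.147,.052,.05]+t; print(togo(w,-1.599+np.pi/2))
for c in("scene","side"):
  C=cam(c); im=imaging.read_camera(c); q=proj(p-[0,.07,0],C)[0].astype(int); print(q)
  x0=max(0,q[0]-70);y0=max(0,q[1]-60)
  save(cv2.resize(im[y0:y0+120,x0:x0+160],None,fx=5,fy=5,interpolation=cv2.INTER_CUBIC),c+"17")
E
```

```text
time: 20.47
eef_pos: [0.5429, -0.0567, 0.051]
tcp_rot: [0.718, 0.696, -0.0, -0.001]
contact_force: [-0.1, 0.0, -2.3]
opening: 0.254
[ 0.54291842 -0.05672238  0.05095746] [-2.90183459e-01  2.29807668e-01  2.01038273e+00  4.76150582e-04
  9.03938106e-01 -2.60057986e-01]
(array([-0.03,  0.01,  0.04]), np.float64(-0.03))
[262 189]
[258 263]
```

View pics/scene17.png

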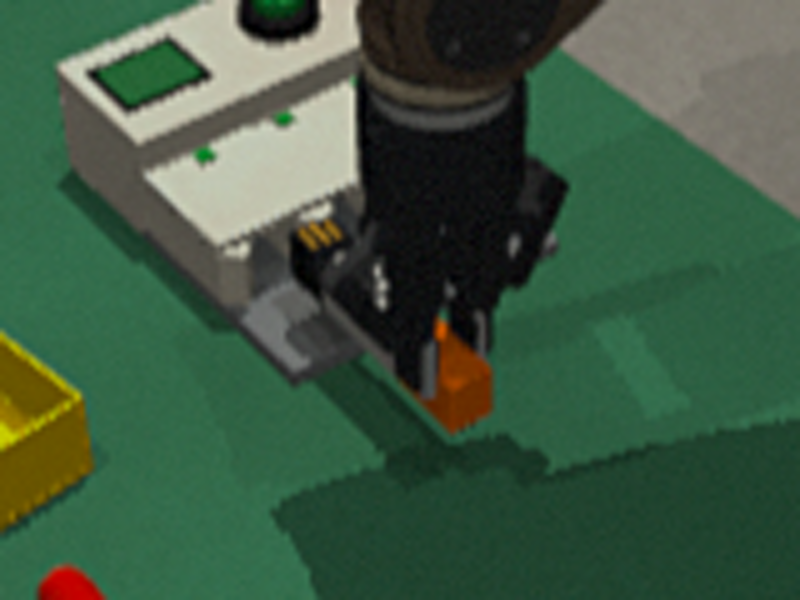

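View pics/side17.png

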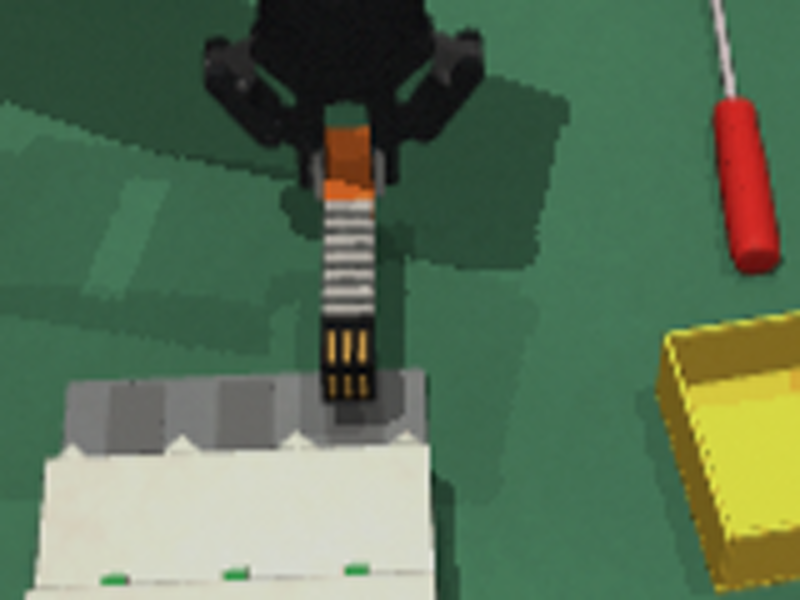

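```bash
python3 - <<'E'
from h import *
C=cam("side"); s,p,r=state(); x0,y0=258-70,263-60
Rm,t=pose_T(.487,-.203,-1.599)
for P in([-.013,.026,.044],[-.013,.0757,.044],[-.013,.026,.05],[-.013,-.026,.044],[-.066,.086,.01],[-.066,-.086,.01]): print(P,(proj(Rm@P+t,C)[0]-[x0,y0])*5+2)
# module
tx=-r[:,0]; print(tx)
for d in(.117,-.023):
  for sgn in(-1,1):
    P=p+r[:,1]*.012*sgn; P=P+ (r[:,0]*-d) ; P[2]=p[2]-.011+.03; print(d,sgn,(proj(P,C)[0]-[x0,y0])*5+2)
E
```

```text
[-0.013, 0.026, 0.044] [298.76513303 431.70508213]
[-0.013, 0.0757, 0.044] [407.77331516 427.48897474]
[-0.013, 0.026, 0.05] [298.1194965  424.63842053]
[-0.013, -0.026, 0.044] [184.32036367 436.1314603 ]
[-0.066, 0.086, 0.01] [426.13231045 369.91469148]
[-0.066, -0.086, 0.01] [ 69.59909469 383.39243639]
[-2.86140891e-02 -9.99590331e-01 -6.35633290e-04]
0.117 -1 [326.97443625 364.66010646]
0.117 1 [380.01110814 362.68101755]
-0.023 -1 [324.64437861 126.55437032]
-0.023 1 [373.05151127 124.92365842]
```

```bash
python3 -m creep '[0,-0.03,0.4,-0.2,0,-0.03,0.8,-0.2,0,-0.03,1.1,-0.2,0,-0.03,1.1,-0.2,-0.3,-0.03,1.1,-0.2,-0.6,-0.03,1.1,-0.2,-0.9,-0.03,1.1,-0.2,-1.1,-0.03,1.1,-0.2,-1.1,-0.03,1.1,-0.2]'; python3 - <<'E'
from h import *
s,p,r=state(); print(p,s["contact_force"],s["wrist_torque"])
for c in("side",):
  C=cam(c); im=imaging.read_camera(c); q=[258,263]
  x0=max(0,q[0]-70);y0=max(0,q[1]-60)
  save(cv2.resize(im[y0:y0+120,x0:x0+160],None,fx=5,fy=5,interpolation=cv2.INTER_CUBIC),c+"18")
E
```

```text
time: 21.32
eef_pos: [0.5424, -0.0866, 0.0247]
tcp_rot: [0.712, 0.703, -0.0, 0.0]
contact_force: [-0.1, -0.6, -1.8]
opening: 0.248
[ 0.54243522 -0.08655835  0.02469663] [-0.08440136 -0.61354349 -1.84368089] [0.08966314 0.04358024 0.01598841]
```

View pics/side18.png

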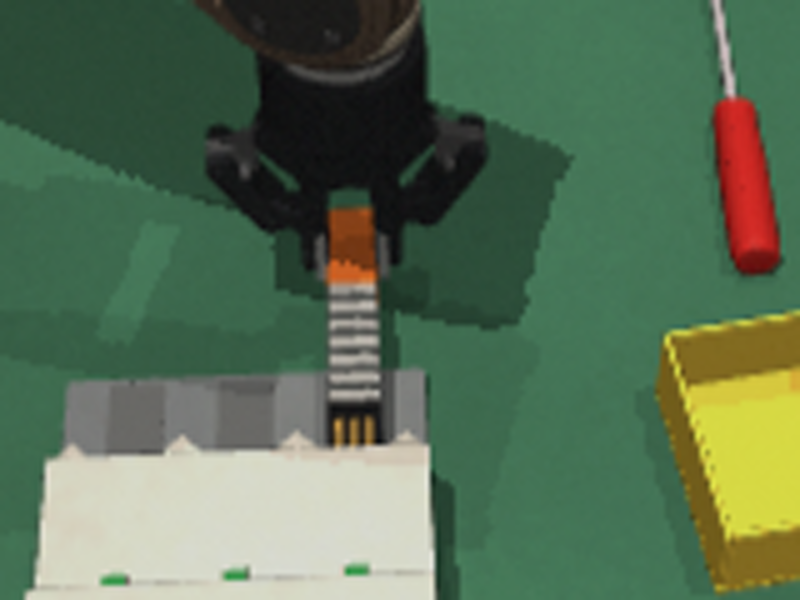

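```bash
python3 -m creep '[-0.4,0,0,0,-0.8,-0.01,0,0,-1.2,-0.02,0,0,-1.6,-0.03,0,0,-2,-0.04,0,0,-2.4,-0.05,0,0,-2.4,-0.05,0,0]'; python3 -m creep '[-0.2,0,0,0,-0.4,0,0,0,-0.5,0,0,0,-0.5,0,0,0]'; python3 - <<'E'
from h import *
for c in("side",):
  C=cam(c); im=imaging.read_camera(c); q=[258,263]
  x0=max(0,q[0]-70);y0=max(0,q[1]-60)
  save(cv2.resize(im[y0:y0+120,x0:x0+160],None,fx=5,fy=5,interpolation=cv2.INTER_CUBIC),c+"19")
E
```

```text
time: 21.95
eef_pos: [0.5407, -0.1472, 0.0249]
tcp_rot: [0.712, 0.702, -0.0, 0.001]
contact_force: [0.3, -0.1, -0.4]
opening: 0.252
time: 22.28
eef_pos: [0.5404, -0.1578, 0.0246]
tcp_rot: [0.711, 0.703, 0.0, 0.0]
contact_force: [-0.6, 0.5, -1.5]
opening: 0.253
```

View pics/side19.png

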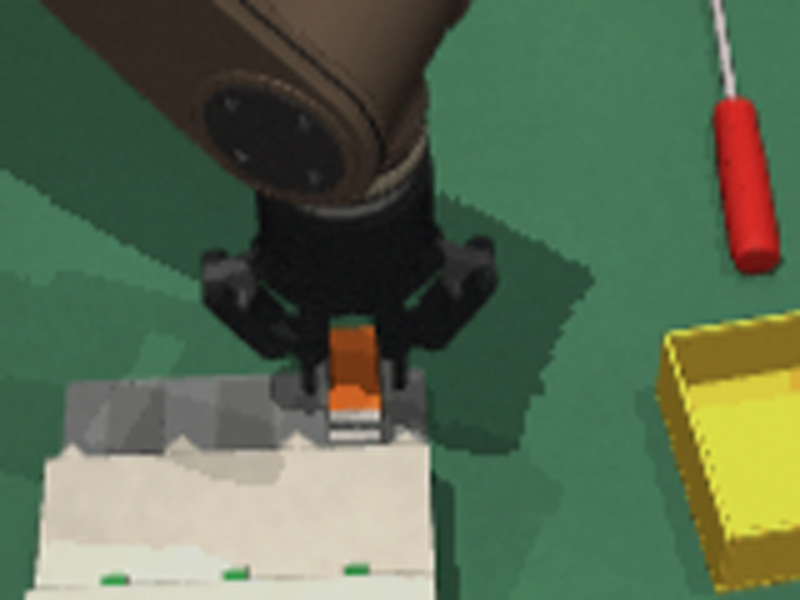

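```bash
python3 -m creep '[-0.06,0,0,0,-0.12,0,0,0,-0.12,0,0,0]'; python3 -m creep '[-0.08,0,0,0,-0.08,0,0,0]';  python3 -m creep '[-0.08,0,0,0,-0.08,0,0,0]'
```

```text
time: 22.58
eef_pos: [0.5403, -0.1605, 0.0246]
tcp_rot: [0.711, 0.703, -0.0, 0.0]
contact_force: [-0.4, 0.2, -1.2]
opening: 0.249
time: 22.75
eef_pos: [0.5401, -0.1618, 0.0244]
tcp_rot: [0.711, 0.703, 0.0, -0.001]
contact_force: [-0.4, 2.0, -0.5]
opening: 0.255
time: 22.92
eef_pos: [0.54, -0.1618, 0.0243]
tcp_rot: [0.711, 0.703, 0.001, -0.002]
contact_force: [0.2, 9.1, 1.1]
opening: 0.255
```

```bash
python3 -m creep '[0.04,0,0.05,0,0.04,0,0.05,0]'; python3 -m creep '[0,0,0,0,0,0,0,0,0,0,0,0,0,0,0,0,0,0,0,0,0,0,-1,0,0,0,-2.4,0,0,0,-4,0,0,0,-4,0]' 120; python3 - <<'E'
from h import *
s,p,r=state(); print(p,s["qpos"])
for c in("side","scene"):
  C=cam(c); im=imaging.read_camera(c).copy(); q=[258,263]
  Rm,t=pose_T(.4865,-.203,-1.599)
  q=proj(Rm@[-.066,.052,.04]+t,C)[0]; print(c,q, proj(Rm@[-.066,.052,.0]+t,C)[0])
  q=q.astype(int);x0=max(0,q[0]-80);y0=max(0,q[1]-60)
  save(cv2.resize(im[y0:y0+120,x0:x0+160],None,fx=5,fy=5,interpolation=cv2.INTER_CUBIC),c+"20")
Rm,t=pose_T(.5136,.2955,.141)
w=Rm@[-.012,.052,.12]+t; print(w,togo(w,.141+np.pi/2))
E
```

```text
time: 23.08
eef_pos: [0.5401, -0.1619, 0.0241]
tcp_rot: [0.711, 0.703, 0.0, -0.001]
contact_force: [-1.0, 6.6, 4.8]
opening: 0.257
time: 23.83
eef_pos: [0.5452, -0.1661, 0.1323]
tcp_rot: [0.711, 0.703, 0.002, 0.007]
contact_force: [1.8, -0.2, 1.5]
opening: 0.527
[ 0.54519261 -0.16605945  0.13228225] [-4.73579542e-01  1.51684092e-01  1.92748296e+00 -1.60242926e-04
  1.04673067e+00 -4.62303292e-01]
side [258.21219351 270.10444814] [258.70748857 279.40087997]
scene [260.18766863 189.66040536] [260.69735313 201.19085188]
[0.49441136 0.34529755 0.12      ] (array([20.37, -2.13,  0.18]), np.float64(16.25))
```

View pics/side20.png

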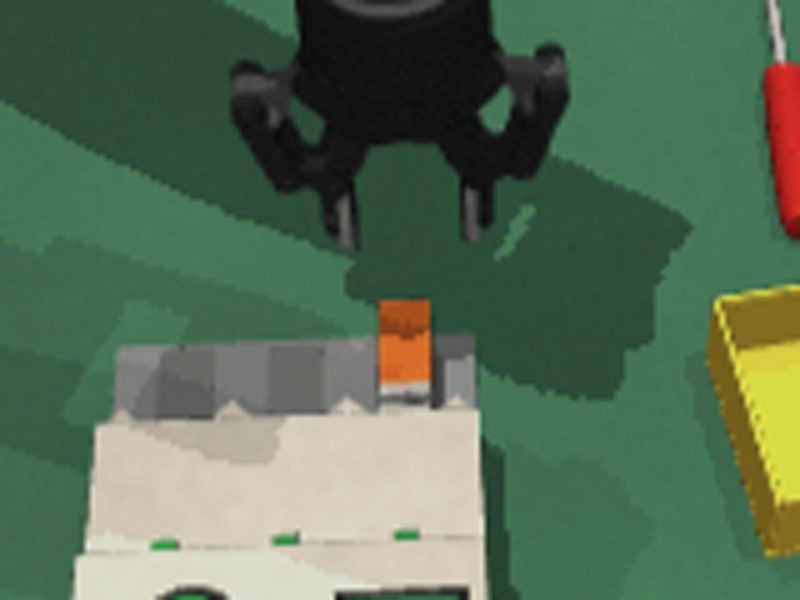

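View pics/scene20.png

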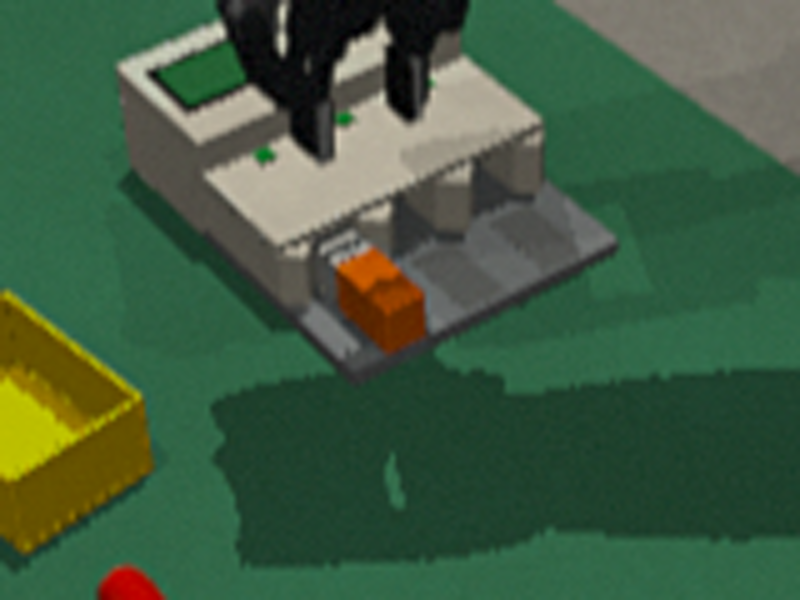

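```bash
python3 -m creep '[1.4,0,0,1.4,2.8,0,0,2.8,4.2,-0.3,0,4.2,5.6,-0.6,0,5.6,7,-0.9,0,7,8.4,-1.2,0,8.4,9.8,-1.4,0,9.8,11.2,-1.6,0,11.2,12.6,-1.7,0,12.6,14,-1.8,0,14,15.4,-1.9,0,15.4,16.8,-2,0,16.25,18.2,-2.1,0,16.25,19.6,-2.13,0,16.25,20.37,-2.13,0,16.25,20.37,-2.13,0,16.25,20.37,-2.13,0,16.25]'; python3 - <<'E'
from h import *
s,p,r=state(); print(p,s["qpos"])
C=cam("wrist");im=imaging.read_camera("wrist").copy()
Rm,t=pose_T(.5136,.2955,.141)
for P in (boxc(-.064,.076,.04,.064,.035,.035),boxc(-.083,.083,-.099,.099,.044,.044)):
    for uv in proj(P@Rm.T+t,C): cv2.circle(im,tuple(int(round(v)) for v in uv),2,(255,0,0),-1)
save(im,"w21")
w=Rm@[-.012,.052,.0125]+t; print(w,togo(w,.141+np.pi/2))
E
```

```text
time: 25.35
eef_pos: [0.4914, 0.3465, 0.1212]
tcp_rot: [0.997, 0.072, -0.002, 0.001]
contact_force: [0.1, 0.3, 0.1]
opening: 0.531
[0.49143664 0.34651833 0.12123601] [ 4.45745764e-01  2.40821880e-01  1.84513305e+00 -5.23072307e-04
  1.05921521e+00  1.87316428e+00]
[0.49441136 0.34529755 0.0125    ] (array([0.12, 0.02, 4.36]), np.float64(0.01))
```

View pics/w21.png

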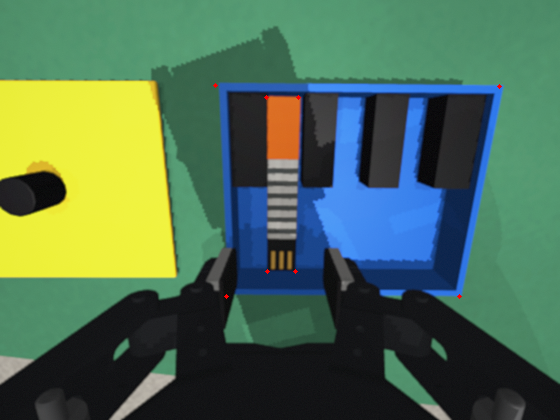

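```bash
python3 -m creep '[0.12,0.02,1.3,0,0.12,0.02,2.6,0,0.12,0.02,3.5,0,0.12,0.02,4.1,0,0.12,0.02,4.35,0,0.12,0.02,4.35,0]'; python3 -m creep '[0,0,0,0,0,0,0,0,0,0,0,0,0,0,0,0,0,0,0,0,0,0,0,0]' 255 80; python3 -m creep '[0,0,-0.2,0,0,0,-0.8,0,0,0,-1.6,0,0,0,-2.6,0,0,0,-3.4,0,0,0,-4,0,0,0,-4,0]'; python3 - <<'E'
from h import *
s,p,r=state(); print(p,s["qpos"])
save(imaging.read_camera("wrist"),"w22")
print(togo([.487,.04,.1],-1.599+np.pi/2))
E
```

```text
time: 25.9
eef_pos: [0.4943, 0.3441, 0.0121]
tcp_rot: [0.998, 0.07, -0.002, 0.001]
contact_force: [-0.8, 0.1, -0.1]
opening: 0.528
time: 26.4
eef_pos: [0.497, 0.3457, 0.0163]
tcp_rot: [0.997, 0.071, 0.001, 0.001]
contact_force: [0.2, -5.5, 4.0]
opening: 0.259
time: 26.98
eef_pos: [0.4979, 0.3482, 0.1195]
tcp_rot: [0.997, 0.071, 0.004, -0.002]
contact_force: [0.5, 0.3, -1.3]
opening: 0.259
[0.4979137  0.34822352 0.11945016] [4.42982030e-01 2.49426632e-01 1.83831080e+00 1.33849857e-03
 1.04483959e+00 1.87117419e+00]
(array([-2.13, 12.12,  0.64]), np.float64(-16.05))
```

View pics/w22.png

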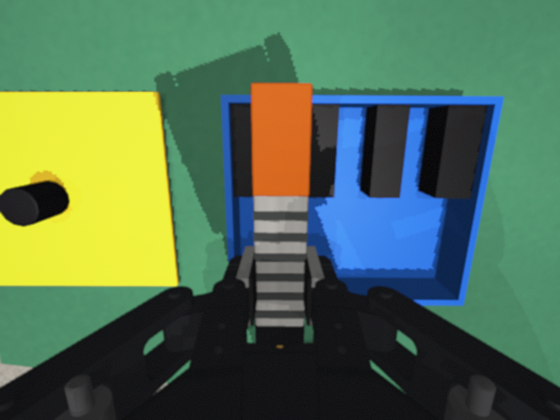

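```bash
python3 -m creep '[0,1.4,0,-1.4,-0.3,2.8,0,-2.8,-0.6,4.2,0,-4.2,-0.9,5.6,0,-5.6,-1.2,7,0,-7,-1.5,8.4,0,-8.4,-1.8,9.8,0,-9.8,-2.1,11.2,0,-11.2,-2.1,12.1,0,-12.6,-2.1,12.1,0,-14,-2.1,12.1,0,-15.4,-2.1,12.1,0,-16,-2.1,12.1,1,-16,-2.1,12.1,2.2,-16,-2.1,12.1,3.2,-16,-2.1,12.1,3.8,-16,-2.1,12.1,4.05,-16,-2.1,12.1,4.1,-16,-2.1,12.1,4.1,-16]'; python3 -m creep '[0,0,0,0,0,0,0,0,0,0,0,0,0,0,0,0,0,0,0,0,0,0,-1,0,0,0,-2.4,0,0,0,-4,0,0,0,-5,0,0,0,-5,0]' 120; python3 - <<'E'
from h import *
s,p,r=state(); print(p,s["qpos"],s["contact_force"])
b,im=fitmod(guess=-1.599+np.pi); save(im,"w23"); print(b)
x,y,a=b[0]; w=[x+.047*np.cos(a),y+.047*np.sin(a),.0115]; print(w,togo(w,a+np.pi/2))
E
```

```text
time: 28.62
eef_pos: [0.4852, 0.0399, 0.0114]
tcp_rot: [0.719, 0.695, -0.001, -0.001]
contact_force: [-0.3, 0.8, -1.4]
opening: 0.26
time: 29.45
eef_pos: [0.4909, 0.039, 0.1442]
tcp_rot: [0.719, 0.695, 0.004, 0.005]
contact_force: [-0.4, -0.1, -0.6]
opening: 0.529
[0.49090819 0.03897297 0.1441731 ] [-1.27188495e-01 -3.53791733e-02  2.10014247e+00  1.27735846e-04
  1.06329844e+00 -9.44091490e-02] [-0.40330992 -0.14204954 -0.57497424]
(array([ 0.75451611, -0.01555083,  1.29739497]), np.float64(0.41115876033423226))
[np.float64(0.7672064852189011), np.float64(0.029703502354180445), 0.0115] (array([-1.000e-02,  1.119e+01,  5.120e+00]), np.float64(2.75))
```

View pics/w23.png

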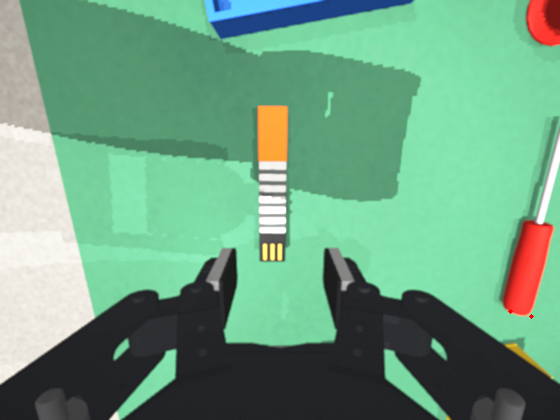

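```bash
python3 - <<'E'
from h import *
s,p,r=state(); print(p)
C=cam("wrist"); im=imaging.read_camera("wrist").copy()
for n in("module1_mid","module2_mid","module3_plug"):
  for d in imaging.silhouettes("wrist",n): print(n,d["p"],d["uv"],d["mask"].sum())
  c=[d for d in imaging.silhouettes("wrist",n) if abs(d["uv"][0]-272)<20 and abs(d["uv"][1]-180)<25]
  if c:
    m=c[0]["mask"];g=onz(c[0]["uv"],C,.03)
    b=fit(MOD,[m],[C],[g[0],g[1],1.54]); print(b); break
else:
    b=None
for uv4 in ([258,107],[288,107],[259.5,261],[286,261]): print(onz(uv4,C,.03))
if b:
  x,y,a=b[0];Rm,t=pose_T(x,y,a)
  for uv in proj(boxc(-.07,.07,-.012,.012,.03,.03)@Rm.T+t,C): cv2.circle(im,tuple(int(round(v)) for v in uv),2,(255,0,0),-1)
  w=[x+.047*np.cos(a),y+.047*np.sin(a),.0115]; print(w,togo(w,a+np.pi/2))
save(im,"w24")
E
```

```text
[0.48728385 0.0393509  0.13848041]
module3_plug 0.72 [276.8, 177.7] 4374
(array([0.48635565, 0.05578588, 1.52253765]), np.float64(0.024488878903617173))
[0.47341976 0.12516742 0.03      ]
[0.49770357 0.12437151 0.03      ]
[ 0.4675912  -0.01087962  0.03      ]
[ 0.49238451 -0.01173662  0.03      ]
[np.float64(0.4886229268723643), np.float64(0.10273116113968235), 0.0115] (array([2.53, 0.05, 4.97]), np.float64(0.17))
```

View pics/w24.png

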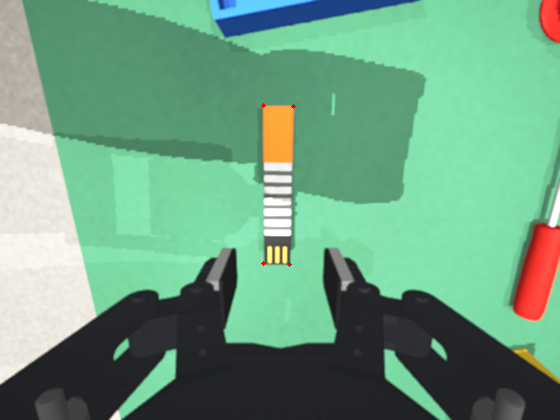

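```bash
python3 -m creep '[1.4,0.05,0,0.17,2.53,0.05,0.5,0.17,2.53,0.05,1.6,0.17,2.53,0.05,2.9,0.17,2.53,0.05,3,0.17,2.53,0.05,3,0.17]'; python3 - <<'E'
from h import *
C=cam("wrist");im=imaging.read_camera("wrist").copy()
x,y,a=0.48636,0.05579,1.5225;Rm,t=pose_T(x,y,a)
for uv in proj(np.array([[.07,.012,.03],[.07,-.012,.03]])@Rm.T+t,C): cv2.circle(im,tuple(int(round(v)) for v in uv),2,(255,0,0),-1)
save(im,"w25");w=[x+.047*np.cos(a),y+.047*np.sin(a),.0115]; print(w,togo(w,a+np.pi/2))
E
```

```text
time: 30.4
eef_pos: [0.4874, 0.1027, 0.0596]
tcp_rot: [0.724, 0.69, -0.002, -0.002]
contact_force: [0.2, 0.8, 0.6]
opening: 0.53
[np.float64(0.48862904501470045), np.float64(0.10273519607714152), 0.0115] (array([ 0.01, -0.02,  2.01]), np.float64(0.0))
```

View pics/w25.png

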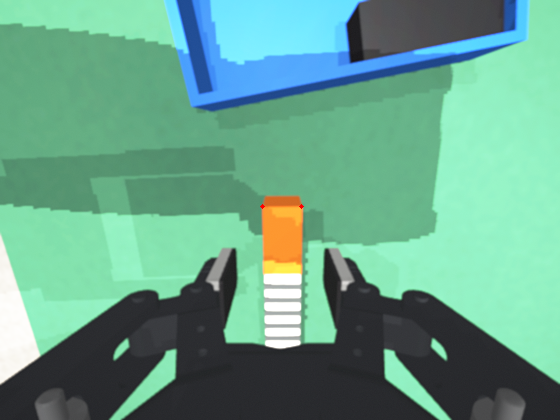

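```bash
python3 -m creep '[0,0,1,0,0,0,1.6,0,0,0,1.95,0,0,0,1.95,0]'; python3 -m creep '[0,0,0,0,0,0,0,0,0,0,0,0,0,0,0,0,0,0,0,0,0,0,0,0]' 255 100; python3 -m creep '[0,0,-0.3,0,0,0,-1,0,0,0,-1.6,0,0,0,-1.6,0,0,0,-1.6,0]'; python3 - <<'E'
from h import *
s,p,r=state(); print(p,s["qpos"])
Rm,t=pose_T(.4865,-.203,-1.599)
for b in(0,-.052):
  w=Rm@[-.147,b,.05]+t; print(b,w,togo(w,-1.599+np.pi/2))
E
```

```text
time: 30.78
eef_pos: [0.4896, 0.1023, 0.0132]
tcp_rot: [0.724, 0.69, -0.0, -0.0]
contact_force: [-1.0, -0.1, 0.1]
opening: 0.531
time: 31.28
eef_pos: [0.4914, 0.1026, 0.0154]
tcp_rot: [0.724, 0.69, 0.001, 0.001]
contact_force: [-1.3, -0.5, 6.4]
opening: 0.251
time: 31.7
eef_pos: [0.4904, 0.1027, 0.0542]
tcp_rot: [0.724, 0.69, 0.001, 0.001]
contact_force: [-0.5, 0.5, -2.6]
opening: 0.252
[0.49043509 0.10266703 0.05422733] [3.54427244e-03 1.31103026e-01 2.11962348e+00 1.45510909e-04
 8.88258908e-01 5.12297047e-02]
0 [ 0.49064539 -0.05605846  0.05      ] (array([-6.34,  0.31,  0.17]), np.float64(-0.22))
-0.052 [ 0.43866607 -0.05459206  0.05      ] (array([-6.38, -1.77,  0.16]), np.float64(-0.22))
```

```bash
python3 -m creep '[-1,0.05,0,-0.22,-2.2,0.1,0,-0.22,-3.4,0.15,0,-0.22,-4.6,0.2,0,-0.22,-5.6,0.25,0,-0.22,-6.34,0.3,0,-0.22,-6.34,0.3,0,-0.22,-6.34,0.3,0,-0.22]'; python3 - <<'E'
from h import *
C=cam("side"); s,p,r=state(); print(p); im=imaging.read_camera("side")
x0,y0=165,203
save(cv2.resize(im[y0:y0+120,x0:x0+130],None,fx=5,fy=5,interpolation=cv2.INTER_CUBIC),"side26")
Rm,t=pose_T(.4865,-.203,-1.599)
for P in([-.013,.026,.044],[-.013,-.026,.044],[-.013,0,.044],[-.066,.086,.01],[-.066,-.086,.01]): print(P,(proj(Rm@P+t,C)[0]-[x0,y0])*5+2)
for d in(.117,-.023):
  for sgn in(-1,1):
    P=p+r[:,1]*.012*sgn; P=P+ (r[:,0]*-d) ; P[2]=p[2]-.011+.03; print(d,sgn,(proj(P,C)[0]-[x0,y0])*5+2)
E
```

```text
time: 32.37
eef_pos: [0.4887, -0.0564, 0.0522]
tcp_rot: [0.718, 0.696, -0.0, -0.001]
contact_force: [-0.4, 0.1, -1.8]
opening: 0.25
[ 0.48874664 -0.05643117  0.05218651]
[-0.013, 0.026, 0.044] [412.66703862 431.77428681]
[-0.013, -0.026, 0.044] [298.21730905 436.2009038 ]
[-0.013, 0, 0.044] [355.49240626 433.98565245]
[-0.066, 0.086, 0.01] [540.10305939 369.97822124]
[-0.066, -0.086, 0.01] [183.55528843 383.45665141]
0.117 -1 [320.41204369 371.18823642]
0.117 1 [373.73395657 369.30497098]
-0.023 -1 [329.41572444 131.7149183 ]
-0.023 1 [378.05937373 130.16514674]
```

View pics/side26.png

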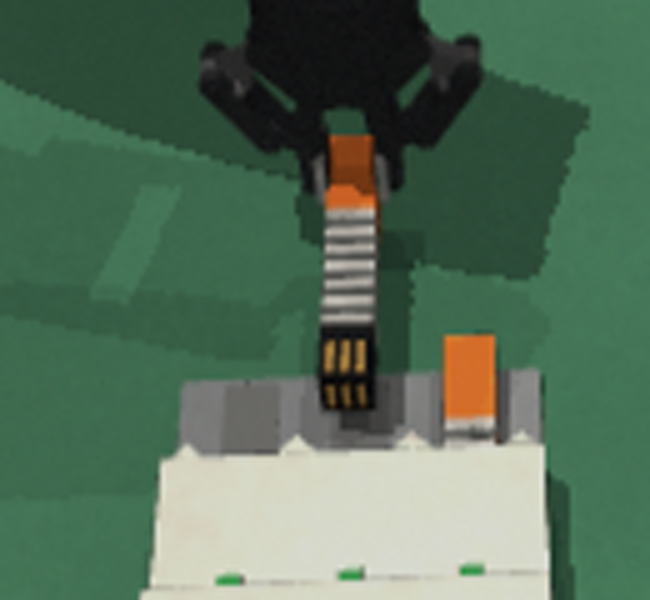

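```bash
python3 -m creep '[0,0.075,0.4,0,0,0.075,0.8,0,0,0.075,1.1,0,0,0.075,1.1,0,-0.3,0.075,1.1,0,-0.6,0.075,1.1,0,-0.9,0.075,1.1,0,-1.1,0.075,1.1,0,-1.1,0.075,1.1,0]'; python3 - <<'E'
from h import *
C=cam("side"); s,p,r=state(); print(p); im=imaging.read_camera("side")
x0,y0=165,203
save(cv2.resize(im[y0:y0+120,x0:x0+130],None,fx=5,fy=5,interpolation=cv2.INTER_CUBIC),"side27")
E
```

```text
time: 33.17
eef_pos: [0.4907, -0.085, 0.0258]
tcp_rot: [0.718, 0.696, -0.0, 0.0]
contact_force: [0.6, 0.4, -3.1]
opening: 0.251
[ 0.49070212 -0.08497473  0.02579544]
```

View pics/side27.png

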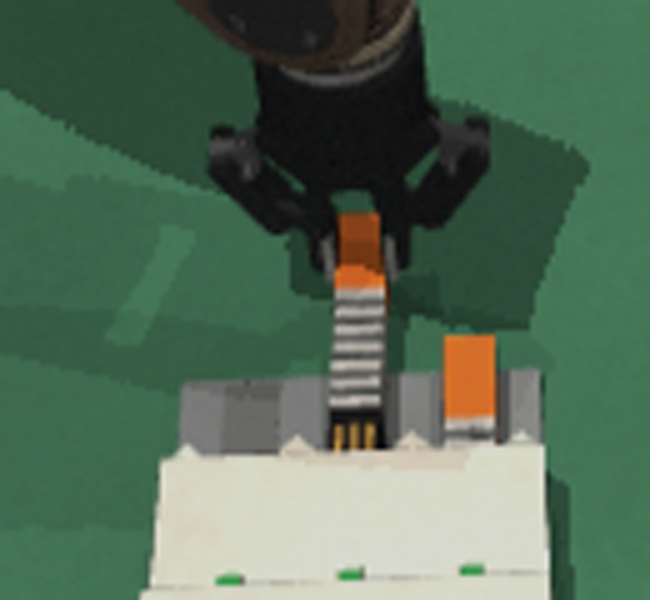

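```bash
python3 -m creep '[-0.4,-0.02,0,0,-0.8,-0.03,0,0,-1.2,-0.03,0,0,-1.6,-0.03,0,0,-2,-0.03,0,0,-2.4,-0.03,0,0,-2.4,-0.03,0,0]'; python3 -m creep '[-0.2,0,0,0,-0.4,0,0,0,-0.55,0,0,0,-0.55,0,0,0]'; python3 -m creep '[-0.06,0,0,0,-0.12,0,0,0,-0.12,0,0,0]'
```

```text
time: 33.8
eef_pos: [0.4886, -0.1458, 0.0261]
tcp_rot: [0.718, 0.696, -0.0, 0.001]
contact_force: [-0.0, -0.3, -1.7]
opening: 0.252
time: 34.13
eef_pos: [0.488, -0.1579, 0.0259]
tcp_rot: [0.717, 0.697, -0.0, 0.0]
contact_force: [-0.1, 0.2, -2.2]
opening: 0.251
time: 34.38
eef_pos: [0.4876, -0.1597, 0.0257]
tcp_rot: [0.717, 0.697, 0.0, -0.001]
contact_force: [0.0, 1.5, -1.5]
opening: 0.25
```

```bash
python3 -m creep '[-0.08,0,0,0,-0.12,0,0,0,-0.12,0,0,0]'; python3 -m creep '[-0.06,0,0,0,-0.06,0,0,0]'
```

```text
time: 34.63
eef_pos: [0.4873, -0.1597, 0.0255]
tcp_rot: [0.717, 0.697, 0.002, -0.003]
contact_force: [0.5, 12.5, 1.2]
opening: 0.248
time: 34.8
eef_pos: [0.4873, -0.1598, 0.0254]
tcp_rot: [0.717, 0.697, 0.003, -0.004]
contact_force: [2.7, 17.7, 3.6]
opening: 0.252
```

Home against the stop (12–18 N). Release with a limited opening, and rise.

```bash
python3 -m creep '[0.1,0,0.03,0,0.12,0,0.05,0,0.12,0,0.05,0]'; python3 -m creep '[0,0,0,0,0,0,0,0,0,0,0,0,0,0,0,0,0,0,0,0,0,0,-1,0,0,0,-2.4,0,0,0,-4,0,0,0,-5,0,0,0,-5,0]' 145; python3 - <<'E'
from h import *
s,p,r=state(); print(p,s["qpos"],s["contact_force"])
for c in("side","scene"):
  C=cam(c); im=imaging.read_camera(c)
  q=proj([.4865,-.18,.04],C)[0].astype(int); x0=max(0,q[0]-80);y0=max(0,q[1]-60)
  save(cv2.resize(im[y0:y0+120,x0:x0+160],None,fx=5,fy=5,interpolation=cv2.INTER_CUBIC),c+"28")
  imaging.read_camera(c)
E
```

```text
time: 35.05
eef_pos: [0.4874, -0.1597, 0.0254]
tcp_rot: [0.717, 0.697, 0.0, -0.002]
contact_force: [-2.2, 8.2, 7.1]
opening: 0.251
time: 35.88
eef_pos: [0.4916, -0.1642, 0.1569]
tcp_rot: [0.717, 0.697, 0.002, 0.007]
contact_force: [1.8, -0.5, 1.0]
opening: 0.432
[ 0.49162713 -0.16417521  0.15686261] [-5.18130123e-01  8.26987629e-03  2.03153168e+00 -2.04359523e-04
  1.08825084e+00 -4.89286214e-01] [ 1.77938383 -0.48784536  0.99973381]
```

View pics/side28.png

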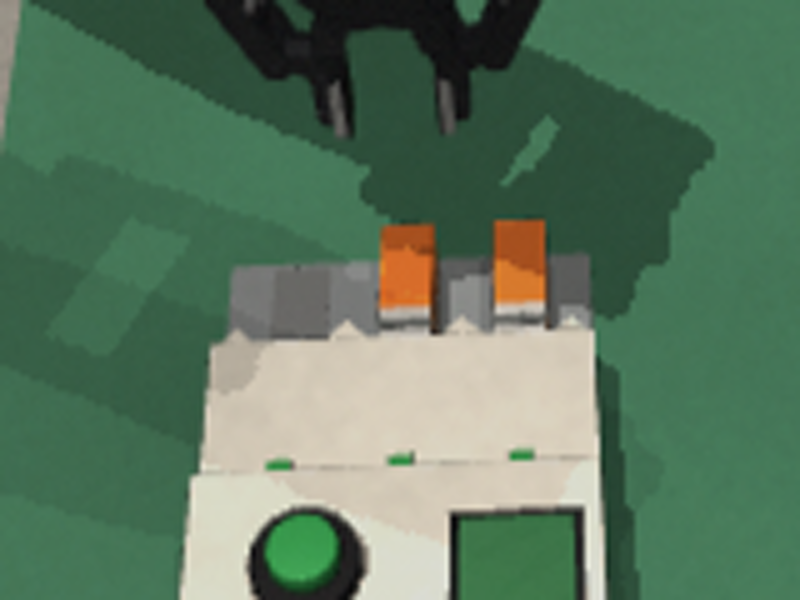

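View pics/scene28.png

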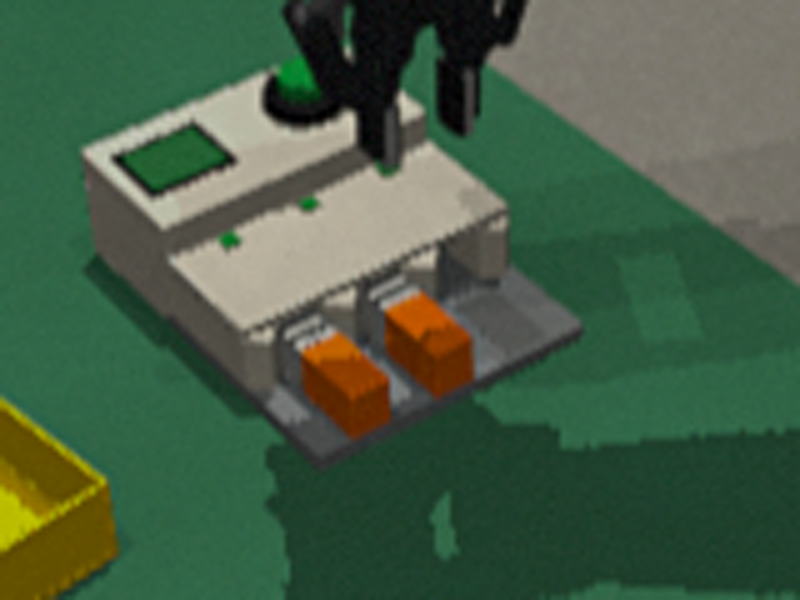

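```bash
python3 - <<'E'
from h import *
for c in("side","scene"):
  imaging.read_camera(c)
  for d in imaging.silhouettes(c,"start_top")[:1]:
    ys,xs=np.where(d["mask"]);print(c,d["p"],d["uv"],[xs.min(),xs.max(),ys.min(),ys.max()])
    for z in(.08,.085,.09): print(onz(d["uv"],cam(c),z))
print(togo([.447,-.318,.15]))
E
```

```text
side 0.64 [214.6, 335.6] [np.int64(208), np.int64(222), np.int64(329), np.int64(343)]
[ 0.44565912 -0.31700851  0.08      ]
[ 0.44623681 -0.3194811   0.085     ]
[ 0.44681451 -0.32195368  0.09      ]
scene 0.65 [246.3, 128.6] [np.int64(242), np.int64(250), np.int64(125), np.int64(133)]
[ 0.44431489 -0.32848989  0.08      ]
[ 0.44829521 -0.3224994   0.085     ]
[ 0.45227552 -0.31650891  0.09      ]
(array([-6.31, -1.41, -0.09]), np.int64(0))
```

```bash
python3 -m creep '[-1.4,-0.3,0,0,-2.8,-0.6,0,0,-4.2,-0.9,0,0,-5.4,-1.2,0,0,-6.2,-1.4,0,0,-6.3,-1.4,0,0,-6.3,-1.4,0,0,-6.3,-1.4,0,0]' 255 40; python3 - <<'E'
from h import *
s,p,r=state(); print(p,s["opening"])
C=cam("wrist"); save(imaging.read_camera("wrist"),"w29")
for d in imaging.silhouettes("wrist","start_top")[:2]:
    ys,xs=np.where(d["mask"]);print(d["p"],d["uv"],[xs.min(),xs.max(),ys.min(),ys.max()])
    for z in(.08,.085,.09): print(onz(d["uv"],C,z))
E
```

```text
time: 36.95
eef_pos: [0.4481, -0.3175, 0.1487]
tcp_rot: [0.717, 0.697, 0.0, -0.001]
contact_force: [-0.8, 0.4, 0.7]
opening: -0.002
[ 0.44805737 -0.31747729  0.1487361 ] -0.001931093280043009
0.74 [277.9, 227.0] [np.int64(259), np.int64(299), np.int64(210), np.int64(245)]
[ 0.44699243 -0.3209195   0.08      ]
[ 0.44708112 -0.31921786  0.085     ]
[ 0.44716982 -0.31751621  0.09      ]
```

View pics/w29.png

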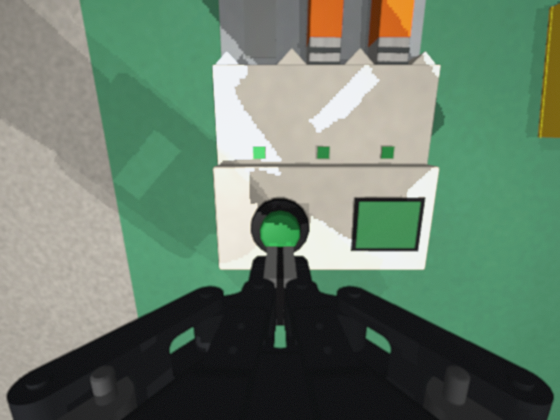

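```bash
python3 -m creep '[-0.06,-0.03,1,0,-0.06,-0.03,1.8,0,-0.06,-0.03,2.2,0,-0.06,-0.03,2.2,0]'; python3 -m creep '[0,0,0.12,0,0,0,0.24,0,0,0,0.24,0]'
```

```text
time: 37.38
eef_pos: [0.4466, -0.3174, 0.092]
tcp_rot: [0.717, 0.697, 0.0, -0.003]
contact_force: [0.2, 1.6, 2.0]
opening: -0.003
time: 37.63
eef_pos: [0.4482, -0.3197, 0.0896]
tcp_rot: [0.717, 0.697, 0.0, 0.001]
contact_force: [-1.0, 2.0, 2.8]
opening: -0.002
```

```bash
python3 -m creep '[0,0,0.1,0,0,0,0.1,0]'; python3 -m creep '[0,0,0.1,0,0,0,0.1,0,0,0,0.1,0]'
```

```text
time: 37.8
eef_pos: [0.4483, -0.32, 0.0871]
tcp_rot: [0.717, 0.697, 0.0, 0.001]
contact_force: [0.8, 2.7, 4.4]
opening: 0.005
time: 38.05
eef_pos: [0.4484, -0.3201, 0.0859]
tcp_rot: [0.717, 0.697, 0.0, 0.001]
contact_force: [-1.7, 4.3, 11.0]
opening: 0.002
```

```bash
python3 -m creep '[0,0,0.05,0,0,0,0.05,0,0,0,-0.5,0,0,0,-2,0,0,0,-3.5,0,0,0,-4.5,0,0,0,-4.5,0]'; python3 - <<'E'
from h import *
s,p,r=state(); print(p,s["contact_force"],s["qpos"])
C=cam("side");im=imaging.read_camera("side");save(im,"s30")
for c in("side","scene"):
  imaging.read_camera(c)
  for d in imaging.silhouettes(c,"lid_knob")[:2]:
    print(c,d["p"],d["uv"],d["mask"].sum()); 
    np.save(f"/tmp/lid2_{c}.npy",d["mask"])
print(togo([.479,.55,.18],.141+np.pi/2))
E
```

```text
time: 38.63
eef_pos: [0.45, -0.3229, 0.2033]
tcp_rot: [0.717, 0.697, -0.0, 0.007]
contact_force: [-0.9, -1.0, -0.1]
opening: -0.001
[ 0.45001613 -0.32290312  0.20334017] [-0.89602955 -1.00070554 -0.09833876] [-8.05206144e-01  3.78336491e-02  1.91083279e+00 -9.11660096e-04
  1.17936293e+00 -7.76242477e-01]
side 0.92 [231.0, 112.7] 1808
scene 0.64 [502.3, 379.1] 7712
(array([34.78,  0.3 ,  0.64]), np.float64(16.06))
```

View pics/s30.png

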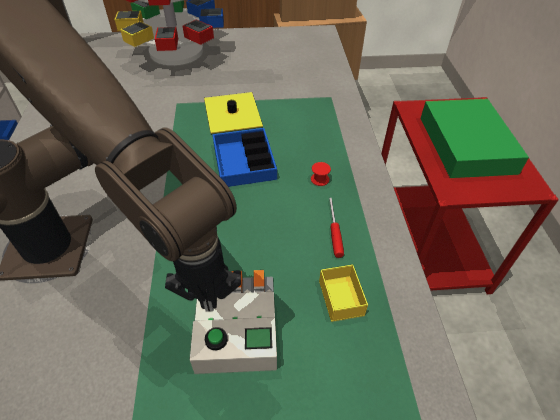

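```bash
python3 -m creep '[1.5,0,-0.3,1,3,0,-0.5,2,4.6,0,-0.5,3,6.2,0,-0.5,4,7.8,0,-0.5,5,9.4,0,-0.5,6,11,0,-0.5,7,12.6,0,-0.5,8,14.2,0,-0.5,9,15.8,0,-0.5,10,17.4,0,-0.5,11,19,0,-0.5,12,20.6,0,-0.5,13,22.2,0,-0.5,14,23.8,0,-0.5,15,25.4,0,-0.5,16,27,0.1,-0.5,16,28.6,0.2,-0.5,16,30.2,0.3,-0.5,16,31.8,0.3,-0.5,16]' 0; python3 - <<'E'
from h import *
print(state()[1],togo([.479,.55,.17],.141+np.pi/2))
E
```

```text
time: 40.55
eef_pos: [0.477, 0.4761, 0.2057]
tcp_rot: [0.997, 0.073, -0.002, 0.001]
contact_force: [0.9, -0.6, 0.8]
opening: 0.999
[0.4770402  0.47607729 0.20569183] (array([ 0.51, -2.92,  1.42]), np.float64(0.06))
```

```bash
python3 -m creep '[0.3,-1.4,0.7,0,0.5,-2.7,1.2,0,0.5,-2.9,1.4,0,0.5,-2.9,1.4,0,0.5,-2.9,1.4,0,0.5,-2.9,1.4,0]'; python3 - <<'E'
from h import *
s,p,r=state();print(p,s["qpos"])
C=cam("wrist");im=imaging.read_camera("wrist").copy()
LB=[q-np.array([0,0,.04]) for q in LID]
for d in imaging.silhouettes("wrist","lid_knob")[:2]:
    print(d["p"],d["uv"],d["mask"].sum())
    b=fit(LB,[d["mask"]],[C],[.479,.55,.141]); print(b)
C2=[cam("scene"),cam("side")]
print(fit(LB,[np.load("/tmp/lid2_scene.npy"),np.load("/tmp/lid2_side.npy")],C2,[.479,.55,.141]))
for x,y,a,col in((*b[0],(255,0,0)),):
  Rm,t=pose_T(x,y,a)
  for uv in proj(np.vstack([boxc(-.088,.088,-.103,.103,.01,.01),[[0,0,.046]]])@Rm.T+t,C): cv2.circle(im,tuple(int(round(v)) for v in uv),2,col,-1)
save(im,"w31")
E
```

```text
time: 41.05
eef_pos: [0.4799, 0.547, 0.1734]
tcp_rot: [0.997, 0.072, -0.0, 0.0]
contact_force: [-0.2, -0.1, -0.6]
opening: 1.0
[0.4798626  0.54702316 0.17339612] [ 7.11771211e-01  4.45378267e-01  1.47867668e+00 -5.36004934e-04
  1.21837368e+00  2.13773200e+00]
0.84 [275.2, 186.5] 30801
(array([0.48066376, 0.55090788, 0.1405769 ]), np.float64(0.02409581293664753))
(array([0.47846947, 0.55188406, 0.14236544]), np.float64(0.0733653841257722))
```

View pics/w31.png

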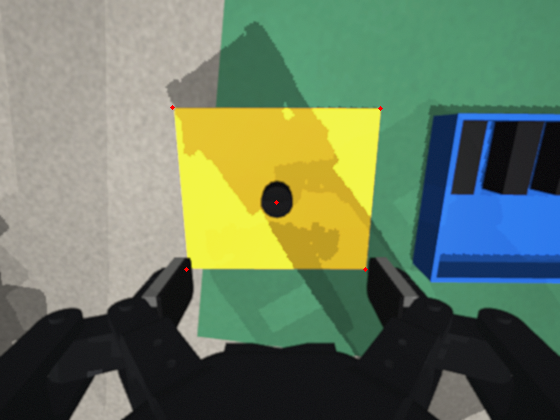

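```bash
python3 - <<'E'
from h import *
print(state()[1],togo([.4803,.5509,.0225],.1406+np.pi/2))
E
```

```text
[0.48036952 0.54714312 0.17476652] (array([ 0.01, -0.15,  6.09]), np.float64(0.04))
```

```bash
python3 -m creep '[0,-0.15,1.5,0.04,0,-0.15,3,0.04,0,-0.15,4.5,0.04,0,-0.15,5.5,0.04,0,-0.15,6,0.04,0,-0.15,6,0.04,0,-0.15,6,0.04]'; python3 -m creep '[0,0,0,0,0,0,0,0,0,0,0,0,0,0,0,0,0,0,0,0,0,0,0,0,0,0,0,0,0,0,0,0]' 255 80; python3 -m creep '[0,0,-0.5,0,0,0,-1.5,0,0,0,-2.7,0,0,0,-4,0,0,0,-4.4,0,0,0,-4.4,0,0,0,-4.4,0]'; python3 - <<'E'
from h import *
s,p,r=state();print(p,s["contact_force"],s["wrist_torque"])
C=cam("wrist");save(imaging.read_camera("wrist"),"w32")
print(togo([.5136,.2955,.13],.141+np.pi/2))
E
```

```text
time: 41.73
eef_pos: [0.4798, 0.5519, 0.0248]
tcp_rot: [0.997, 0.071, 0.001, -0.0]
contact_force: [0.2, -0.6, -0.5]
opening: 0.999
time: 42.4
eef_pos: [0.4799, 0.5526, 0.0257]
tcp_rot: [0.997, 0.071, 0.001, -0.001]
contact_force: [-0.1, -2.1, 5.9]
opening: 0.347
time: 42.98
eef_pos: [0.4786, 0.5518, 0.133]
tcp_rot: [0.997, 0.071, -0.0, 0.0]
contact_force: [0.1, -0.4, -3.2]
opening: 0.344
[0.47863745 0.55179979 0.13297179] [ 0.08675819 -0.35666742 -3.20800731] [-0.02064583  0.04029845  0.04499265]
(array([-0.03, 10.32,  0.06]), np.float64(0.02))
```

View pics/w32.png

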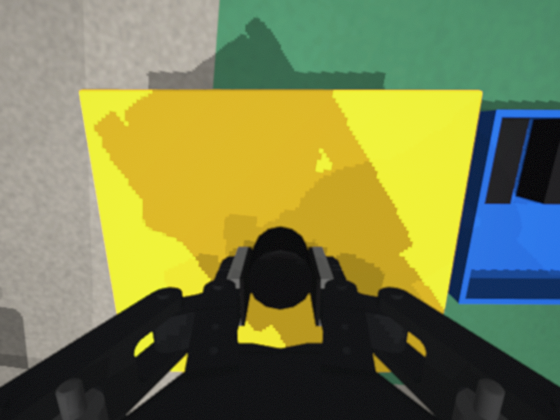

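```bash
python3 - <<'E'
from h import *
ms=[];Cs=[]
for c in("scene","side"):
  im=imaging.read_camera(c); save(im,c+"33")
  d=imaging.silhouettes(c,"container")
  for e in d[:2]: print(c,e["p"],e["uv"],e["mask"].sum())
  m=d[0]["mask"].astype(np.uint8); h=cv2.convexHull(np.argwhere(m)[:,::-1].astype(np.int32)); cv2.fillConvexPoly(m,h,1)
  ms.append(m);Cs.append(cam(c)); print(fit(BOX,[m],[cam(c)],[.5136,.2955,.141]))
print(fit(BOX,ms,Cs,[.5136,.2955,.141]))
E
```

```text
scene 0.96 [401.1, 299.9] 7912
(array([0.51216763, 0.29280234, 0.13511174]), np.float64(0.013656916120697637))
side 0.7 [244.9, 156.6] 2986
side 0.25 [236.3, 280.5] 182
(array([0.51315721, 0.29643055, 0.13338302]), np.float64(0.03364380921792198))
(array([0.51278821, 0.29396385, 0.13345726]), np.float64(0.05656579623186331))
```

View pics/side33.png

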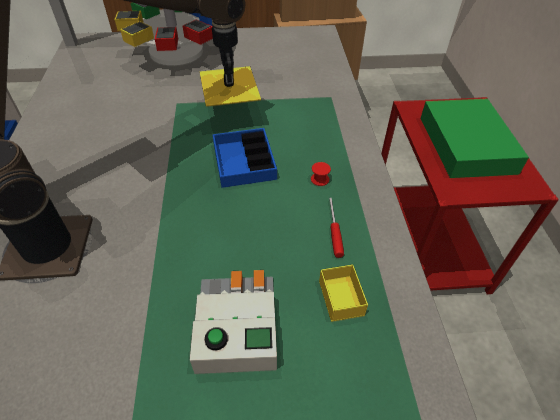

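```bash
python3 -m creep '[0,1,0,0,0,2.5,0,0,0,4,0,0,0,5.5,0,0,0,7,0,0,0,8.5,0,0,0,9.6,0,0.05,0,10.2,0,0.05,0,10.35,0,0.05,0,10.35,0,0.05,0,10.35,0,0.05]'; python3 - <<'E'
from h import *
ps=[]
for i in range(6):
  s,p,r=state(); ps.append(p); im=imaging.read_camera("scene")
p=np.mean(ps,0); print(p,np.std(ps,0)); d=r.T@(np.array([.5132,.2945,.062])-p)/.025; print(d, togo([.5132,.2945,.062],.137+np.pi/2))
save(im,"sc34")
E
```

```text
time: 44.15
eef_pos: [0.5156, 0.2967, 0.1333]
tcp_rot: [0.998, 0.069, -0.0, -0.0]
contact_force: [0.9, -0.5, -2.0]
opening: 0.343
[0.5154937  0.29706572 0.13345063] [6.36673435e-05 1.81774709e-04 5.94650715e-05]
[-0.10490819  0.08931287  2.8580194 ] (array([-0.1 ,  0.08,  2.86]), np.float64(0.03))
```

View pics/sc34.png

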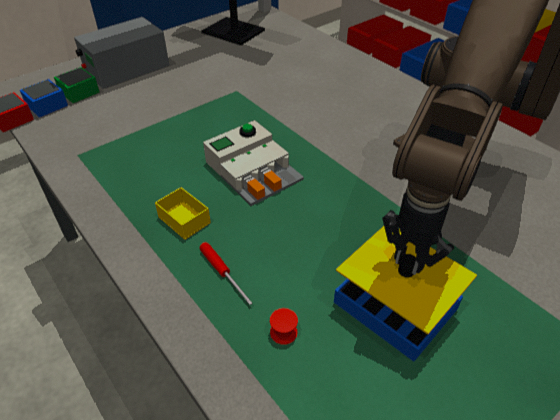

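```bash
python3 -m creep '[-0.1,0.09,0.8,0.03,-0.1,0.09,1.6,0.03,-0.1,0.09,2.2,0.03,-0.1,0.09,2.5,0.03,-0.1,0.09,2.6,0.03,-0.1,0.09,2.6,0.03]'; python3 -m creep '[0,0,0.06,0,0,0,0.12,0,0,0,0.12,0]'; python3 - <<'E'
from h import *
s,p,r=state(); print(p,s["contact_force"],s["wrist_torque"])
for c in("side","scene"):
  im=imaging.read_camera(c);q=proj([.513,.295,.05],cam(c))[0].astype(int)
  x0=max(0,q[0]-80);y0=max(0,q[1]-60); save(cv2.resize(im[y0:y0+120,x0:x0+160],None,fx=5,fy=5,interpolation=cv2.INTER_CUBIC),c+"35")
E
```

```text
time: 44.95
eef_pos: [0.5134, 0.2935, 0.0682]
tcp_rot: [0.998, 0.068, -0.0, 0.0]
contact_force: [0.1, -0.1, -2.3]
opening: 0.347
time: 45.2
eef_pos: [0.5142, 0.2935, 0.0664]
tcp_rot: [0.998, 0.068, 0.001, -0.0]
contact_force: [1.1, 0.5, -3.2]
opening: 0.346
[0.51415586 0.29354926 0.0664271 ] [ 1.08698309  0.46158704 -3.15122112] [ 0.01607592 -0.01835475 -0.07255383]
```

View pics/scene35.png

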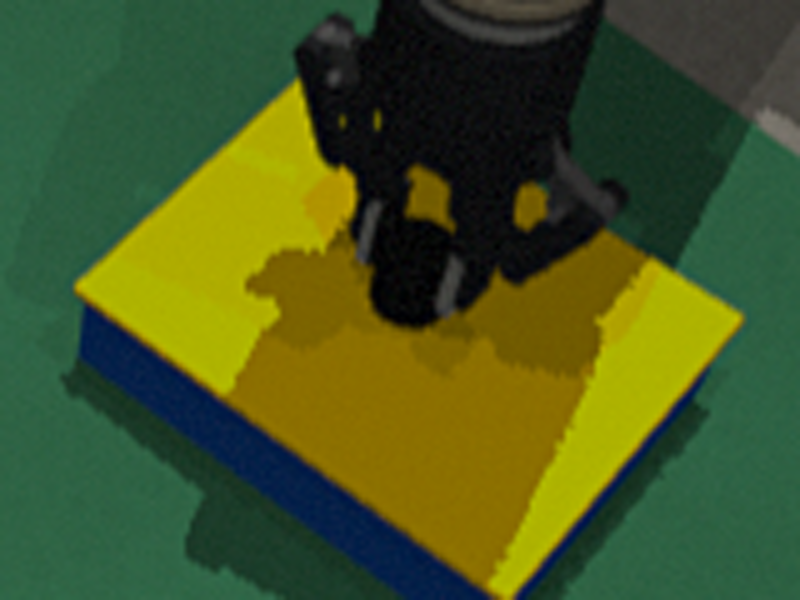

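View pics/side35.png

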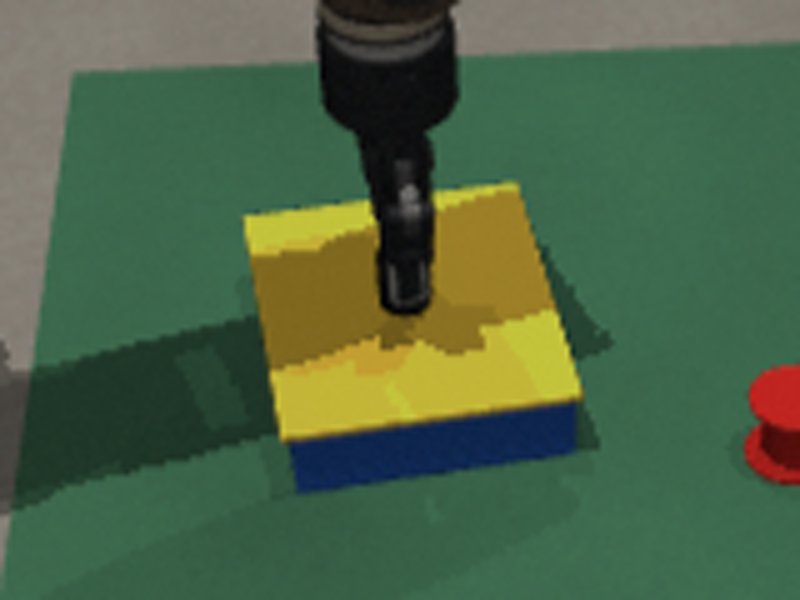

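```bash
python3 -m creep '[0,0,0.06,0,0,0,0.06,0]'; python3 -m creep '[0,0,0.06,0,0,0,0.06,0]'
```

```text
time: 45.47
eef_pos: [0.5142, 0.2935, 0.0656]
tcp_rot: [0.998, 0.068, 0.001, -0.0]
contact_force: [-2.4, -0.1, 4.8]
opening: 0.338
time: 45.63
eef_pos: [0.5142, 0.2935, 0.0656]
tcp_rot: [0.998, 0.068, 0.0, 0.0]
contact_force: [-6.1, -2.4, 11.2]
opening: 0.348
```

Seated (contact force rose). Release and rise.

```bash
python3 -m creep '[0,0,-0.08,0,0,0,-0.08,0]'; python3 -m creep '[0,0,0,0,0,0,0,0,0,0,0,0,0,0,0,0,0,0,0,0,0,0,0,0,0,0,-1,0,0,0,-2.4,0,0,0,-4,0,0,0,-5,0,0,0,-5,0,0,0,-5,0]' 0; python3 - <<'E'
from h import *
s,p,r=state(); print(p,s["contact_force"])
C=cam("wrist");im=imaging.read_camera("wrist").copy();d=imaging.silhouettes("wrist","lid_knob")[0]
print("wrist",fit(LID,[d["mask"]],[C],[.513,.295,.14])); save(im,"w36")
Cs=[];ms=[]
for c in("scene","side"):
  im=imaging.read_camera(c); save(im,c+"36"); d=imaging.silhouettes(c,"lid_knob")[0]; print(d["p"],d["uv"],d["mask"].sum())
  dc=imaging.silhouettes(c,"container"); print([(e["p"],e["uv"]) for e in dc[:2]])
  Cs.append(cam(c));ms.append(d["mask"])
print(fit(LID,ms,Cs,[.513,.295,.14]))
E
```

```text
time: 45.8
eef_pos: [0.5142, 0.2936, 0.0656]
tcp_rot: [0.998, 0.068, 0.001, -0.0]
contact_force: [-0.9, 0.1, 3.5]
opening: 0.346
time: 46.8
eef_pos: [0.5148, 0.2938, 0.1921]
tcp_rot: [0.998, 0.068, 0.002, -0.001]
contact_force: [0.3, -0.1, -1.1]
opening: 1.005
[0.51481749 0.29375907 0.19210379] [ 0.2922212  -0.13972223 -1.14456296]
wrist (array([0.51492641, 0.29429518, 0.13199955]), np.float64(0.02789274913945683))
0.87 [399.9, 293.2] 7330
[(0.58, [378.7, 330.4]), (0.18, [250.6, 186.1])]
0.82 [240.4, 153.6] 2648
[(0.84, [248.1, 177.7]), (0.71, [235.6, 327.2])]
(array([0.5124476 , 0.2948213 , 0.13027428]), np.float64(0.07617623092251768))
```

View pics/scene36.png

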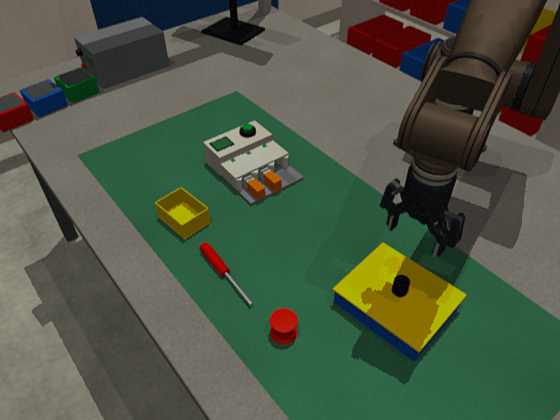

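View pics/side36.png

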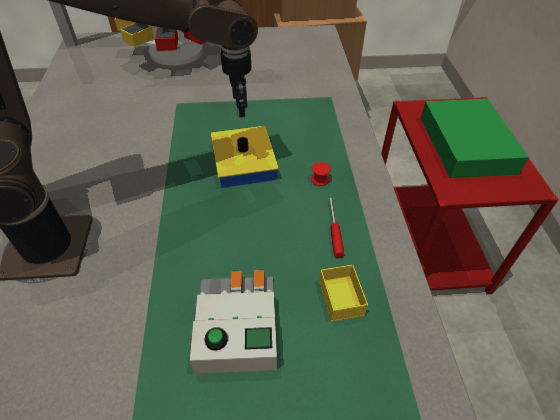

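View pics/w36.png

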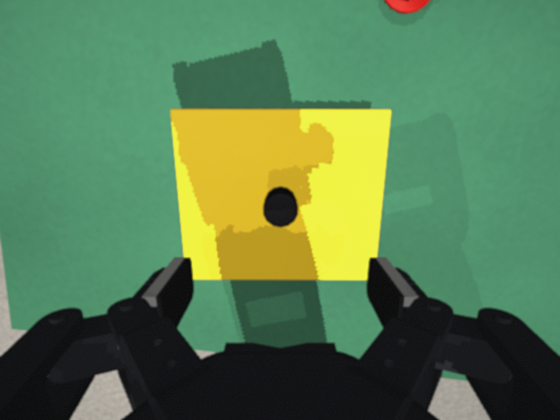

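```bash
python3 - <<'E'
import cv2
a=cv2.imread("pics/scene36.png")[110:210,195:310]; b=cv2.imread("pics/side36.png")[265:365,180:295]
import numpy as np
cv2.imwrite("pics/z37.png",cv2.resize(np.hstack([a,b]),None,fx=3.4,fy=3.4,interpolation=cv2.INTER_CUBIC))
E
```

```text
(no output)
```

View pics/z37.png

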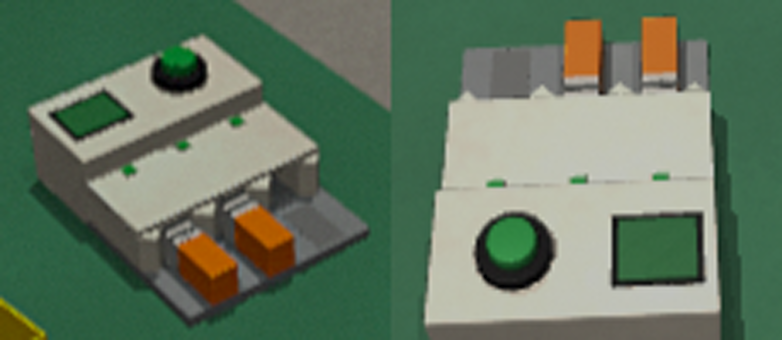

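```bash
python3 -c "
from plant import ctrl
print(ctrl.sign_off(), ctrl.get_state()['time'])"
```

```text
the job is handed in; nothing more can be done
the job is handed in; nothing more can be done
```

The job is handed in at about 47 s of the 210 s allowed. The hand-in gives no verdict, so everything below rests on my own checks.

**What I did**
- I laid the lid flat beside the box, knob up.
- The box held two modules. I set each one down, took it again by its orange end and slid it against its bay stop, one in the middle bay and one in the bay at tester y = +52 mm. The force at the stop was 9 N for the first and up to 18 N for the second.
- I pressed the start button down until the force read 11 N, against the 5 N stated for fully down.
- I put the lid back on the empty box.

**Last checks**
- **Modules:** both orange ends are level with the apron edge in the scene and side pictures, which matches fully home.
- **Button:** it shows as up again. I had no direct reading of its travel.
- **Lid:** it looks flat and seated. The fits place it about 1–2 mm from the box middle. The wrist fit and the two-camera fit disagree by about 2.5 mm, mainly in x. The limit is 8 mm.
- **Spool, screwdriver and parts bin:** they look unmoved; I did not measure them.

**What went wrong on the way**
- I once typed a reverse move in the wrong direction, and the empty gripper ended over the console's edge. It touched nothing as far as the force reading showed.
- The first module was set down with a push of about 22 N, inside the limits.
- In one wrist view the network took the screwdriver for a module. I saw this in the picture and measured again before gripping.

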